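Empty and scrub the filter-media cups

TASK

First empty the ceramic filter balls out of the cups into the white tub and stand the cups back upright on the black mat. Then take the long brush and scrub every cup, first the orange, then the blue, then the green one if it is there: brush down to the bottom, up to near the rim, and down to the bottom again. Finally stand the brush back in its holder, with all cups upright on the mat, and leave the bottle and the jar where they are.

Things in the scene. Friction and masses are not known exactly. Their poses are not given: they have to be found in the camera images.
- mat: black rubber wash mat fixed on the bench, 220 (its x) by 400 (its y) mm, 4 mm thick; origin at the centre of its underside
- tub: fixed white square plastic tub without a lid, 200 x 200 mm outside, 90 mm high, walls and floor 5 mm; origin at the centre of its underside
- holder: fixed brush holder: aluminium tube on a dark 90 mm square foot, open at the top; tube bore 34 mm across, outside 42 mm, top 76 mm above the bench; origin at the centre of its underside
- holder_in (a point): centre of the holder's inner floor, 10 mm above the bench
- brush: long cleaning brush, 200 mm, standing in the holder with its head down: white and grey bristle head 24 mm across (up to 75 mm), thin steel stem, red round handle 22 mm across from 100 to 200 mm; origin at the tip of the head, z along the brush towards the handle
- brush_tip (a point): centre of the free end of the brush head (same point as the brush's origin)
- cup_orange: orange tapered plastic cup without a handle and with a weighted foot, 90 mm high, 56 mm across outside at the foot and 68 mm at the rim, wall 3.5 mm, floor 5 mm; stands on the mat; origin at the centre of its underside, z towards its mouth
- cup_orange_in (a point): centre of the inner floor of the orange cup, 5 mm above its underside
- cup_blue: blue tapered plastic cup without a handle and with a weighted foot, 90 mm high, 56 mm across outside at the foot and 68 mm at the rim, wall 3.5 mm, floor 5 mm; stands on the mat; origin at the centre of its underside, z towards its mouth
- cup_blue_in (a point): centre of the inner floor of the blue cup, 5 mm above its underside
- cup_green: green tapered plastic cup without a handle and with a weighted foot, 90 mm high, 56 mm across outside at the foot and 68 mm at the rim, wall 3.5 mm, floor 5 mm; stands on the mat; origin at the centre of its underside, z towards its mouth; may be absent
- cup_green_in (a point): centre of the inner floor of the green cup, 5 mm above its underside
- ball1: reddish ceramic filter ball, 20 mm across, in the orange cup at the start; origin at its centre; may be absent
- ball2: reddish ceramic filter ball, 20 mm across, in the orange cup at the start; origin at its centre; may be absent
- ball3: reddish ceramic filter ball, 20 mm across, in the orange cup at the start; origin at its centre; may be absent
- ball4: reddish ceramic filter ball, 20 mm across, in the blue cup at the start; origin at its centre; may be absent
- ball5: reddish ceramic filter ball, 20 mm across, in the blue cup at the start; origin at its centre; may be absent
- ball6: reddish ceramic filter ball, 20 mm across, in the blue cup at the start; origin at its centre; may be absent
- solvent: green bottle, 60 mm across, 170 mm high, to be left alone; origin at the centre of its underside
- jar: amber jar, 70 mm across, 90 mm high, to be left alone; origin at the centre of its underside
Mind the look-alikes: they are no part of the job. Leave any pink look-alike of the holder alone. What is shaped like the brush but yellow is not meant.

How it is judged (in metres and radians):
On the way, in this order (a step that is already met when the one before it is completed fails the run):
1. all filter balls lie in the tub and every cup stands upright on the mat (x of ball1 in the frame of tub between -0.1 and 0.1 m and y of ball1 in the frame of tub between -0.1 and 0.1 m and z of each of ball1, ball2, ball3, ball4, ball5, ball6 in the frame of tub below 0.085 m and x of ball2 in the frame of tub between -0.1 and 0.1 m and y of ball2 in the frame of tub between -0.1 and 0.1 m and x of ball3 in the frame of tub between -0.1 and 0.1 m and y of ball3 in the frame of tub between -0.1 and 0.1 m and x of ball4 in the frame of tub between -0.1 and 0.1 m and y of ball4 in the frame of tub between -0.1 and 0.1 m and x of ball5 in the frame of tub between -0.1 and 0.1 m and y of ball5 in the frame of tub between -0.1 and 0.1 m and x of ball6 in the frame of tub between -0.1 and 0.1 m and y of ball6 in the frame of tub between -0.1 and 0.1 m and angle between each of cup_orange, cup_blue, cup_green's own z axis and vertical below 0.12 rad and x of cup_orange in the frame of mat between -0.115 and 0.115 m and y of cup_orange in the frame of mat between -0.205 and 0.205 m and z of cup_orange in the frame of mat between -0.004 and 0.012 m and linear speed of each of cup_orange, cup_blue, cup_green below 0.03 m/s and x of cup_blue in the frame of mat between -0.115 and 0.115 m and y of cup_blue in the frame of mat between -0.205 and 0.205 m and z of cup_blue in the frame of mat between -0.004 and 0.012 m and x of cup_green in the frame of mat between -0.115 and 0.115 m and y of cup_green in the frame of mat between -0.205 and 0.205 m and z of cup_green in the frame of mat between -0.004 and 0.012 m), for 0.2 s.
2. the brush reaches the bottom of the orange cup (horizontal distance between brush_tip and cup_orange_in below 0.035 m and angle between cup_orange's own z axis and vertical below 0.3 rad and z of brush_tip in the frame of cup_orange between -0.005 and 0.025 m), for 0.1 s.
3. the brush is drawn up inside the orange cup, its tip more than 55 mm above the cup's underside (horizontal distance between brush_tip and cup_orange_in below 0.035 m and angle between cup_orange's own z axis and vertical below 0.3 rad and z of brush_tip in the frame of cup_orange above 0.055 m), for 0.1 s.
4. the brush goes to the bottom of the orange cup again (all of step 2), for 0.1 s.
5. the brush reaches the bottom of the blue cup (horizontal distance between brush_tip and cup_blue_in below 0.035 m and angle between cup_blue's own z axis and vertical below 0.3 rad and z of brush_tip in the frame of cup_blue between -0.005 and 0.025 m), for 0.1 s.
6. the brush is drawn up inside the blue cup, its tip more than 55 mm above the cup's underside (horizontal distance between brush_tip and cup_blue_in below 0.035 m and angle between cup_blue's own z axis and vertical below 0.3 rad and z of brush_tip in the frame of cup_blue above 0.055 m), for 0.1 s.
7. the brush goes to the bottom of the blue cup again (all of step 5), for 0.1 s.
8. the brush reaches the bottom of the green cup (horizontal distance between brush_tip and cup_green_in below 0.035 m and angle between cup_green's own z axis and vertical below 0.3 rad and z of brush_tip in the frame of cup_green between -0.005 and 0.025 m), for 0.1 s.
9. the brush is drawn up inside the green cup, its tip more than 55 mm above the cup's underside (horizontal distance between brush_tip and cup_green_in below 0.035 m and angle between cup_green's own z axis and vertical below 0.3 rad and z of brush_tip in the frame of cup_green above 0.055 m), for 0.1 s.
10. the brush goes to the bottom of the green cup again (all of step 8), for 0.1 s.
At the end, for the whole second after the job is handed in: Every ball is inside the tub; every cup stands upright (within 0.12 rad), at rest, its centre over the mat; the brush stands head down in its holder, tip within 12 mm of the holder's floor and axis, tilted less than 0.2 rad (all of step 1 and angle between brush's own z axis and vertical below 0.2 rad and horizontal distance between brush_tip and holder_in below 0.012 m and z of brush_tip in the frame of holder_in below 0.012 m and linear speed of brush below 0.03 m/s); the robot touches nothing.
It fails at once if the bottle or jar is moved more than 40 mm (distance of any of solvent, jar from where it was at the start of the episode above 0.04 m).
Of ball1, ball2, ball3, ball4, ball5, ball6, cup_green only 4 to 6 are there at a start; the rules pass over those that are not, and their reading is None.
At some moment in a run one of cup_orange, cup_blue, cup_green may be knocked a few centimetres aside while the robot is not near it.
It also fails if it takes over 210 s, if anything falls off the work surface, if the arm or the gripper's body presses on something with over 40 N, if the wrist force passes 120 N, or if a joint passes its speed limit or range.

ROBOT

A 6-joint arm with a two-finger parallel gripper is mounted at the origin on the work surface. World frame = base frame: x ahead of the robot, y to its left, z up, the work surface at z = 0. Lengths are in m, angles in degrees, forces in N, time in s.
With the tool pointing down it reaches from about 0.375 to 0.9 m from the base axis. Payload 3.1 kg.
Tool frame: the origin (TCP) lies at the very end of the fingers, on their centre line; the grasp point (between the pads) lies 19 mm behind it; z points along the fingers, y is the line along which they close (so a half turn about z gives the same grasp; the last joint's range is limited). The gripper opens to 87 mm and grips with 3 to 60 N. Pads are 19 mm wide; open, the fingers measure 117 mm over their backs; the gripper's body (75 mm by 190 mm) begins 51 mm behind the grasp point.
Start: joints at [65.747, 30.224, 82.088, -0, 67.689, -10.227], TCP at [0.151, 0.606, 0.199] pointing down, gripper open.
Joint ranges: [-176.69, 176.69], [-43.24, 126.21], [12.49, 139.97], [-82, 262], [0, 151.66], [-163.58, 163.58]. Speed limits (degrees/s): [159.86, 159.86, 180, 180, 180, 180].

INTERFACE

Orientations are given as a 3x3 rotation matrix whose columns are the frame's x, y, z axes.
In Python, from rig import readout, viewer, ticket gives the robot as it stands.
- The arm moves only by the tool send_rows, never from a script. Its argument "moves" is a list of rows, each a list of 6 numbers: the shift along the tool's x, y, z in units of 250 mm (1.0 is 250 mm), then the turn, a rotation vector about the tool's x, y, z in units of 90 degrees (1.0 is 90 degrees). A call has 1 to 12 rows; each row is the pose to reach, as a shift and turn from the pose commanded when the call began, along the tool's axes at that moment; what a row does not reach only later rows make up. A row lasts 1/10 s, in which the tool goes at most 50 mm and 8.59 degrees, less where a joint would pass 70% of its speed; a pose out of reach is approached as far as the arm can. A call with a number of a shift or a turn outside -1 to 1 is refused whole. A call with a gripper value outside its range is refused whole. "grip" is the opening, from 0 (shut) to 1 (fully open), set as the call begins (left out, the last holds). The fingers move at their own pace and stop on an object; the grip force is fixed at half the most. Time passes only in rows, so rows that repeat a pose let the fingers close. It gives the time, the measured TCP pose, the force, the opening and the grip force at its end, in the units of the state.
- readout.read_state(): the state, without advancing time (a new reading comes with each control period).
- viewer.capture(name): name is "scene" or "side" or "wrist"; returns (picture, depth): 480x640x3 uint8, red, green, blue; 480x640 float32, m along the optical axis (not along the pixel's ray), 0 where there is no reading.
- viewer.camera_info(name): a dict with "fx", "fy", "cx", "cy" (pixels), "R" (3x3) and "t" (3): a world point X has camera coordinates R X + t; the wrist camera has in their place "tool_from_camera" (4x4, takes a point from camera to tool coordinates, whose origin is the TCP and whose axes are the flange's). Camera axes: x right, y down, z forward; pixel columns grow to the right and rows downward; lengths in m; the calibration is good to about 2 mm. A picture is of the moment at which its call begins: read the wrist's pose just before it. camera_info takes no time and is no camera call.
- ticket.hand_in(): hands the job in; it is judged then, once.
The state is a dict: "time_s": time; "joint_positions": joint angles; "qvel": joint speeds; "tau": joint torques, N m; "position": TCP position; "tcp_rot": TCP orientation; "force": force on the tool from outside, world axes, zero at the start; "moment": the same for the moment, N m; "opening": opening from 0.0 (shut) to 1.0 (fully open); "grasp_force": force on a finger pad.
Only numpy, scipy, OpenCV 4.12 (cv2) and the standard library are available. Lean on these libraries where they do the work, as an engineer would, in place of code of your own. Each camera call takes 0.05 s, during which the arm holds its last target. There are 200 camera calls.

## Working session

There is one attempt and no reset: what is moved stays moved. The work goes in short steps, Python scripts to look and compute and a tool call to move; the robot and the scene stay as the last step left them, time stands still between calls to the robot, and variables do not carry over. Pictures are saved under pics/ and viewed, at most 14 in all, crops included, and the job is handed in when it is done.

Besides the shell and the picture viewer there is one more tool, called after ">>>" by a JSON object that holds its "fn" and its "kwargs", one argument or row to a line. send_rows: Moves the arm, as the interface text tells. Shifts and turns lie within -1 to 1; 1 stands for 250 mm of shift or 90 degrees of turn. Its arguments: {"type":"object","properties":{"moves":{"type":"array"},"grip":{"type":"number"}},"required":["moves"]}

```bash
ls; mkdir -p pics
python3 - <<'E'
from rig import readout, viewer
import cv2,numpy as np
s=readout.read_state();print(s['time_s'],s['position'],np.round(s['tcp_rot'],3).tolist())
for n in ['scene','side']:
    p,d=viewer.capture(n);cv2.imwrite(f'pics/{n}0.png',p[:,:,::-1]);np.save(f'pics/{n}0.npy',d)
    print({k:np.round(v,3).tolist() for k,v in viewer.camera_info(n).items()})
print(viewer.camera_info('wrist'))
E
```

```text
pics
0.0 [0.15112686 0.60564747 0.19777654] [[-0.97, 0.242, -0.001], [0.242, 0.97, -0.002], [0.0, -0.002, -1.0]]
{'fx': 439.747, 'fy': 439.747, 'cx': 316.678, 'cy': 235.192, 'R': [[0.454, 0.891, -0.017], [0.757, -0.395, -0.521], [-0.471, 0.224, -0.853]], 't': [-0.203, -0.427, 1.209]}
{'fx': 487.501, 'fy': 487.501, 'cx': 315.448, 'cy': 244.137, 'R': [[0.968, -0.249, 0.017], [-0.124, -0.537, -0.834], [0.217, 0.806, -0.551]], 't': [-0.559, 0.087, 0.97]}
{'fx': 334.5815742419949, 'fy': 334.5815742419949, 'cx': 323.2304940786843, 'cy': 235.44097170785076, 'tool_from_camera': array([[-2.53536524e-04, -9.70796606e-01, -2.39903909e-01,
         6.49520189e-02],
       [ 9.99999886e-01, -1.48816606e-04, -4.54623020e-04,
        -3.30553365e-04],
       [ 4.05644799e-04, -2.39903997e-01,  9.70796533e-01,
        -1.86854918e-01],
       [ 0.00000000e+00,  0.00000000e+00,  0.00000000e+00,
         1.00000000e+00]])}
```

View pics/scene0.png

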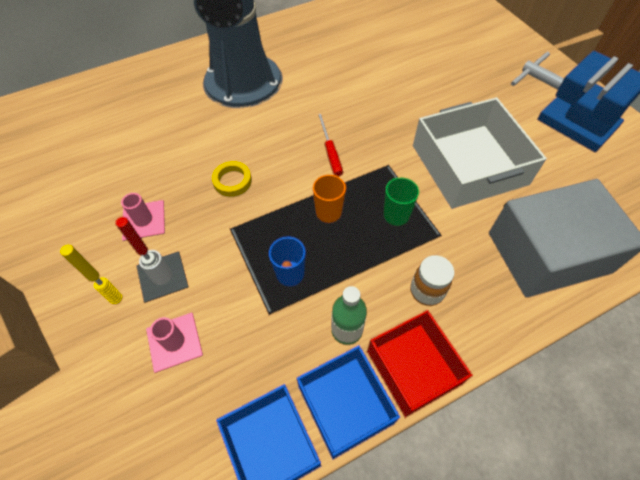

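View pics/side0.png

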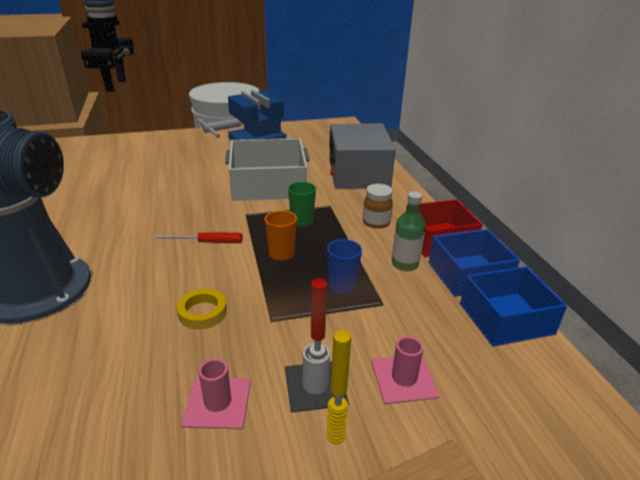

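Scene view, what could be mistaken for what: brush = red handle (133,237) standing in the grey tube (150,260) on the dark foot. The yellow brush (90,275), the red screwdriver (335,155) and the pink holders (135,210) and (167,335) are decoys. Cups: orange (329,198), blue (288,260) with a ball visible, green (400,200). The white tub is at (478,150); the grey box (565,237) and the red and blue bins aren't the tub. Bottle (349,315) and jar (432,280) must stay put.

```bash
cat > h.py <<'E'
import cv2,numpy as np
from rig import readout, viewer
def tool():
    s=readout.read_state();T=np.eye(4);T[:3,:3]=s['tcp_rot'];T[:3,3]=s['position'];return s,T
def shot(n):
    s,T=tool();p,d=viewer.capture(n);c=viewer.camera_info(n)
    if n=='wrist': M=T@c['tool_from_camera']
    else:
        M=np.eye(4);M[:3,:3]=c['R'].T;M[:3,3]=-c['R'].T@c['t']
    v,u=np.mgrid[:480,:640]
    P=np.stack([(u-c['cx'])/c['fx']*d,(v-c['cy'])/c['fy']*d,d],-1)@M[:3,:3].T+M[:3,3]
    P[d==0]=np.nan
    return p,P,cv2.cvtColor(p,cv2.COLOR_RGB2HSV),c,M
def mask(h,lo,hi): return cv2.inRange(h,np.array(lo),np.array(hi))>0
def circ(Q):  # circle fit
    A=np.c_[2*Q[:,:2],np.ones(len(Q))];x=np.linalg.lstsq(A,(Q[:,:2]**2).sum(1),rcond=None)[0]
    return x[:2],np.sqrt(x[2]+x[0]**2+x[1]**2)
COL=dict(orange=((8,150,60),(18,255,255)),blue=((100,150,40),(120,255,255)),green=((60,120,30),(80,255,255)))
def rim(P,h,c,box=(.25,.95,-.45,.5)):
    m=mask(h,*COL[c])&(P[...,2]>.084)&(P[...,2]<.104)&(P[...,0]>box[0])&(P[...,0]<box[1])&(P[...,1]>box[2])&(P[...,1]<box[3])
    n,l,st,_=cv2.connectedComponentsWithStats(m.astype(np.uint8),connectivity=8)
    return P[m]
E
python3 - <<'E'
from h import *
for n in ['scene','side']:
    p,P,h,c,M=shot(n)
    for k,(u,v) in dict(scene=dict(orange=(329,198),blue=(288,260),green=(400,200),tub=(478,150),ftub=(478,160),brush=(128,230),foot=(160,285),bottle=(349,315),jar=(432,280)),side=dict(orange=(281,235),blue=(343,265),green=(302,205),brush=(318,305),foot=(318,400),tub=(268,155))) [n].items():
        print(n,k,P[v,u].round(3),h[v,u])
    for k in COL:
        Q=rim(P,h,k)
        if len(Q)>10:print(k,len(Q),[x.round(4).tolist() for x in circ(Q)],Q.min(0).round(3),Q.max(0).round(3))
    # mat, brush
    m=mask(h,(0,0,0),(180,120,50))&(P[...,2]<.02)&(P[...,2]>-.01)&(P[...,0]>.3)&(P[...,0]<.85)
    nn,l,st,ce=cv2.connectedComponentsWithStats(m.astype(np.uint8))
    for i in range(1,nn):
        if st[i,4]>400:
            r=cv2.minAreaRect((P[l==i][:,:2]*1000).astype(np.float32));print('dark',st[i].tolist(),r,np.nanmedian(P[l==i][:,2]))
    m=(mask(h,(0,150,50),(5,255,255))|mask(h,(174,150,50),(180,255,255)))&(P[...,2]>.1)
    Q=P[m];print('red',len(Q),Q.mean(0).round(4),Q.min(0).round(3),Q.max(0).round(3))
    for z in (.12,.14,.16,.18,.20):
        q=Q[abs(Q[:,2]-z)<.01]
        if len(q):print(z,q.mean(0).round(4),len(q))
    m=mask(h,(0,0,120),(180,60,255))&(P[...,2]>.082)&(P[...,2]<.095)
    nn,l,st,ce=cv2.connectedComponentsWithStats(m.astype(np.uint8))
    for i in range(1,nn):
        if st[i,4]>200:
            r=cv2.minAreaRect((P[l==i][:,:2]*1000).astype(np.float32));print('white',st[i].tolist(),r)
E
```

```text
scene orange [0.478 0.015 0.021] [ 14 255 158]
scene blue [ 0.574 -0.13   0.016] [123 100  94]
scene green [0.558 0.148 0.027] [ 69 255  83]
scene tub [0.508 0.404 0.005] [ 35  12 229]
scene ftub [0.534 0.383 0.008] [ 38  12 229]
scene brush [ 0.493 -0.37   0.195] [  0 215 103]
scene foot [ 0.502 -0.38   0.006] [90 11 94]
scene bottle [ 0.768 -0.102  0.124] [ 66 125 120]
scene jar [0.768 0.07  0.09 ] [ 38  12 231]
orange 300 [[0.5014, 0.0013], 0.0317] [ 0.467 -0.032  0.084] [0.535 0.035 0.096]
blue 337 [[0.5993, -0.1382], 0.0317] [ 0.565 -0.172  0.084] [ 0.632 -0.105  0.098]
green 286 [[0.6441, 0.038], 0.118] [ 0.543 -0.119  0.084] [0.784 0.161 0.103]
dark [234, 167, 205, 145, 11585] ((551.1506958007812, -9.913665771484375), (385.839111328125, 216.36756896972656), 89.13690948486328) 0.003955572151489117
red 460 [ 0.4905 -0.3711  0.1759] [ 0.476 -0.382  0.115] [ 0.496 -0.363  0.213]
0.12 [ 0.4923 -0.3705  0.1229] 39
0.14 [ 0.4924 -0.3711  0.1399] 66
0.16 [ 0.4922 -0.3706  0.1601] 81
0.18 [ 0.4918 -0.371   0.18  ] 91
0.2 [ 0.4895 -0.371   0.2027] 128
white [525, 61, 38, 23, 267] ((425.
[... 700 characters left out ...]
 0.104]
blue 362 [[0.5966, -0.1384], 0.0316] [ 0.564 -0.173  0.084] [ 0.629 -0.103  0.097]
green 234 [[0.5752, 0.1288], 0.0316] [0.543 0.094 0.084] [0.606 0.164 0.097]
dark [247, 207, 99, 89, 4271] ((551.0469970703125, 19.434326171875), (338.1588439941406, 215.71937561035156), 88.71946716308594) 0.004600831688041596
red 667 [ 0.4806 -0.3792  0.1716] [ 0.471 -0.385  0.101] [ 0.78  -0.105  0.212]
0.12 [ 0.4796 -0.3813  0.1221] 87
0.14 [ 0.4798 -0.3813  0.14  ] 120
0.16 [ 0.4796 -0.381   0.1595] 109
0.18 [ 0.4795 -0.3809  0.1805] 87
0.2 [ 0.4804 -0.3792  0.2022] 188
white [367, 184, 25, 12, 236] ((754.2586059570312, 88.00875854492188), (61.86295700073242, 57.83040237426758), 48.470943450927734)
```

```bash
cat > ik.py <<'E'
import numpy as np
from scipy.spatial.transform import Rotation as Ro
def wrist(R,p,fp,L=.27):
    W=p-L*R[:,2];q1=np.degrees(np.arctan2(W[1],W[0]))
    M=Ro.from_euler('ZY',[q1,fp],degrees=True).as_matrix().T@R
    q4,q5,q6=Ro.from_matrix(M).as_euler('ZYZ',degrees=True);q6-=90
    w=lambda a:(a+180)%360-180
    return [np.round([q1,(a+82)%360-82,b,w(c)],0).tolist() for a,b,c in ((q4,q5,q6),(q4+180,-q5,q6+180))if b>=0],W.round(3).tolist()
def tilt(az,el,cam=1,roll=0):  # tool dir az, elevation el; cam=1 -> x up side
    a=Ro.from_euler('ZY',[az,-el],degrees=True).as_matrix()  # x fwd,y left,z up
    R=np.c_[cam*a[:,2],-cam*a[:,1],a[:,0]]
    return R@Ro.from_euler('z',roll,degrees=True).as_matrix()
E
python3 - <<'E'
from ik import *
o=np.array([.5,0,.06]);b=np.array([.598,-.138,.06]);t=np.array([.53,.33,.3])
for cam in (1,-1):
  for az in (0,30,50,80):
    print(cam,az,'O',wrist(tilt(az,-45,cam),o,115),'B',wrist(tilt(az,-45,cam),b,115))
  for az in (50,70,90):
    print(cam,az,'T0',wrist(tilt(az,0,cam),t,105)[0],'T180',wrist(tilt(az,0,cam,180),t,105)[0],wrist(tilt(az,0,cam),t,105)[1])
E
```

```text
1 0 O ([[0.0, 0.0, 20.0, 90.0]], [0.309, 0.0, 0.251]) B ([[-19.0, 32.0, 25.0, 47.0]], [0.407, -0.138, 0.251])
1 30 O ([[-16.0, 50.0, 42.0, 13.0]], [0.335, -0.095, 0.251]) B ([[-28.0, 51.0, 51.0, 3.0]], [0.433, -0.233, 0.251])
1 50 O ([[-21.0, 51.0, 60.0, -6.0]], [0.377, -0.146, 0.251]) B ([[-31.0, 50.0, 66.0, -12.0]], [0.475, -0.284, 0.251])
1 80 O ([[-22.0, 45.0, 80.0, -26.0]], [0.467, -0.188, 0.251]) B ([[-30.0, 42.0, 85.0, -31.0]], [0.565, -0.326, 0.251])
1 50 T0 [[19.0, 113.0, 34.0, -28.0]] T180 [[19.0, 113.0, 34.0, 152.0]] [0.356, 0.123, 0.3]
1 70 T0 [[10.0, 98.0, 61.0, -17.0]] T180 [[10.0, 98.0, 61.0, 163.0]] [0.438, 0.076, 0.3]
1 90 T0 [[6.0, 92.0, 84.0, -15.0]] T180 [[6.0, 92.0, 84.0, 165.0]] [0.53, 0.06, 0.3]
-1 0 O ([[0.0, 0.0, 20.0, -90.0]], [0.309, 0.0, 0.251]) B ([[-19.0, 32.0, 25.0, -133.0]], [0.407, -0.138, 0.251])
-1 30 O ([[-16.0, 50.0, 42.0, -167.0]], [0.335, -0.095, 0.251]) B ([[-28.0, 51.0, 51.0, -177.0]], [0.433, -0.233, 0.251])
-1 50 O ([[-21.0, 51.0, 60.0, 174.0]], [0.377, -0.146, 0.251]) B ([[-31.0, 50.0, 66.0, 168.0]], [0.475, -0.284, 0.251])
-1 80 O ([[-22.0, 45.0, 80.0, 154.0]], [0.467, -0.188, 0.251]) B ([[-30.0, 42.0, 85.0, 149.0]], [0.565, -0.326, 0.251])
-1 50 T0 [[19.0, 113.0, 34.0, 152.0]] T180 [[19.0, 113.0, 34.0, -28.0]] [0.356, 0.123, 0.3]
-1 70 T0 [[10.0, 98.0, 61.0, 163.0]] T180 [[10.0, 98.0, 61.0, -17.0]] [0.438, 0.076, 0.3]
-1 90 T0 [[6.0, 92.0, 84.0, 165.0]] T180 [[6.0, 92.0, 84.0, -15.0]] [0.53, 0.06, 0.3]
```

Run:
```python
from h import *
p,P,h,c,M=shot('scene')
k=[cv2.resize(p[y-40:y+40,x-50:x+50,::-1],None,fx=4,fy=4,interpolation=cv2.INTER_CUBIC) for x,y in ((329,190),(288,255),(145,250))]
cv2.imwrite('pics/crop1.png',cv2.resize(np.hstack(k),(800,213)))
p,P,h,c,M=shot('side') # gripper size
m=(P[...,2]>.2)&(P[...,1]>.45)&(P[...,0]<.5)
```

```text
(no output)
```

View pics/crop1.png

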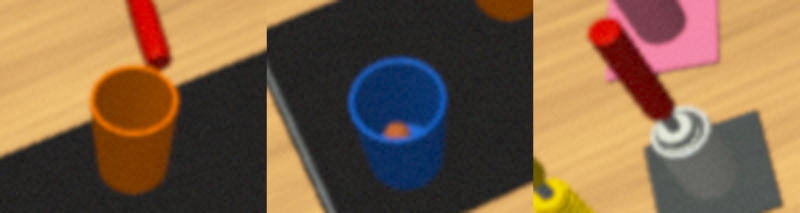

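Crop: the orange cup looks empty from here, but its near floor is hidden. The blue cup shows a reddish ball at (397,132). The red-handled brush stands in the grey tube on the dark foot, so that is the right one.

```bash
cat >> ik.py <<'E'
def down(az): return tilt(az,-90)   # tool down, x axis toward az
def plan(*targets):
    from rig import readout
    s=readout.read_state();p,R=np.array(s['position']),np.array(s['tcp_rot'])
    for tp,tR in targets:
        tp=np.array(tp,float)
        d=R.T@(tp-p)/.25;w=Ro.from_matrix(R.T@tR).as_rotvec()/(np.pi/2)
        k=int(np.ceil(max(abs(np.r_[d,w]).max(),1e-9)));n=max(np.linalg.norm(d)*5,np.linalg.norm(w)*90/8.59)
        if k<2: print('row',np.round(np.r_[d,w],3).tolist(),'rows>=%.1f'%n)
        else:
            W=Ro.from_matrix(R.T@tR).as_rotvec()
            for i in range(k): # relative to frame at begin of each subcall
                Ri=R@Ro.from_rotvec(W*i/k).as_matrix()
                print('sub',i,np.round(np.r_[Ri.T@(tp-p)/k/.25,W/k/(np.pi/2)],3).tolist(),'rows>=%.1f'%(n/k))
        p,R=tp,tR
E
python3 - <<'E'
from ik import *
print(down(166).round(2).tolist())
plan(([.50,-.07,.25],down(60)))
E
```

```text
[[-0.97, 0.24, -0.0], [0.24, 0.97, 0.0], [0.0, 0.0, -1.0]]
sub 0 [-0.67, -0.762, -0.068, -0.0, 0.0, 0.392] rows>=5.1
sub 1 [-0.987, -0.235, -0.069, -0.0, 0.0, 0.392] rows>=5.1
sub 2 [-0.941, 0.379, -0.069, -0.0, 0.0, 0.392] rows>=5.1
```

>>> {"fn": "send_rows", "kwargs": {
  "moves": [
    [-0.67, -0.76, -0.07, 0, 0, 0.39],
    [-0.67, -0.76, -0.07, 0, 0, 0.39],
    [-0.67, -0.76, -0.07, 0, 0, 0.39],
    [-0.67, -0.76, -0.07, 0, 0, 0.39],
    [-0.67, -0.76, -0.07, 0, 0, 0.39],
    [-0.67, -0.76, -0.07, 0, 0, 0.39],
    [-0.67, -0.76, -0.07, 0, 0, 0.39]
  ],
  "grip": 1
}}

```text
time_s: 1.0
position: [0.2687, 0.3808, 0.2166]
tcp_rot: [[-0.652, 0.758, 0.0], [0.758, 0.652, 0.001], [0.0, 0.001, -1.0]]
force: [0.5, 0.9, 0.5]
opening: 1.0
grasp_force: 0.0
```

>>> {"fn": "send_rows", "kwargs": {
  "moves": [
    [-0.98, -0.23, -0.07, 0, 0, 0.39],
    [-0.98, -0.23, -0.07, 0, 0, 0.39],
    [-0.98, -0.23, -0.07, 0, 0, 0.39],
    [-0.98, -0.23, -0.07, 0, 0, 0.39],
    [-0.98, -0.23, -0.07, 0, 0, 0.39],
    [-0.98, -0.23, -0.07, 0, 0, 0.39],
    [-0.98, -0.23, -0.07, 0, 0, 0.39]
  ]
}}

```text
time_s: 1.7
position: [0.3856, 0.1589, 0.2338]
tcp_rot: [[-0.099, 0.995, 0.0], [0.995, 0.099, 0.001], [0.001, 0.0, -1.0]]
force: [-0.6, 0.6, -0.2]
opening: 0.999
grasp_force: 0.0
```

>>> {"fn": "send_rows", "kwargs": {
  "moves": [
    [-0.94, 0.38, -0.07, 0, 0, 0.39],
    [-0.94, 0.38, -0.07, 0, 0, 0.39],
    [-0.94, 0.38, -0.07, 0, 0, 0.39],
    [-0.94, 0.38, -0.07, 0, 0, 0.39],
    [-0.94, 0.38, -0.07, 0, 0, 0.39],
    [-0.94, 0.38, -0.07, 0, 0, 0.39],
    [-0.94, 0.38, -0.07, 0, 0, 0.39]
  ]
}}

```text
time_s: 2.4
position: [0.5033, -0.064, 0.2506]
tcp_rot: [[0.488, 0.873, -0.001], [0.873, -0.488, 0.001], [0.001, -0.002, -1.0]]
force: [-0.4, 0.6, 0.2]
opening: 1.002
grasp_force: 0.0
```

Run:
```python
from h import *
from ik import *
s,T=tool();print(s['time_s'],s['position'],np.round(s['joint_positions'],1),s['force'])
p,P,h,c,M=shot('wrist');cv2.imwrite('pics/w1.png',p[:,:,::-1])
for k in COL:
    Q=rim(P,h,k,(.3,.7,-.25,.2))
    if len(Q)>10:print(k,len(Q),[x.round(4).tolist() for x in circ(Q)],Q.min(0).round(3),Q.max(0).round(3))
```

```text
2.4 [ 0.50333461 -0.06400005  0.25061411] [-19.9  17.5  94.9   0.1  67.6   9.3] [-0.37496625  0.55010663  0.18943326]
orange 640 [[0.5011, 0.0017], 0.0311] [ 0.467 -0.031  0.084] [0.534 0.035 0.097]
blue 303 [[0.5973, -0.1372], 0.0318] [ 0.564 -0.17   0.085] [ 0.619 -0.104  0.097]
green 556 [[0.5755, 0.1283], 0.0314] [0.542 0.096 0.084] [0.601 0.139 0.097]
```

View pics/w1.png

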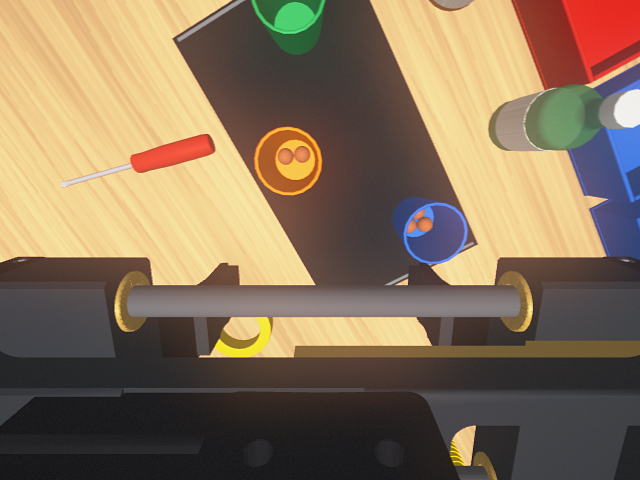

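Wrist view: two balls in the orange cup at (286,156) and (302,154), and at least two or three in the blue cup at about (420,222). The green cup is empty. The gripper's body is wide along its closing axis. Plan: grasp each cup at 45°, then roll it over the tub.

Run:
```python
from ik import *
R=tilt(40,-45);a=R[:,2];g=np.array([.501,.0013,.072])+.019*a
print(R.round(3).tolist(),g)
plan((g-.12*a+[0,0,.03],R),(g-.12*a,R),(g,R))
```

```text
[[0.542, 0.643, 0.542], [0.455, -0.766, 0.455], [0.707, -0.0, -0.707]] [0.51129183 0.00993587 0.05856497]
row [-0.045, -0.23, 0.309, -0.093, 0.494, 0.219] rows>=5.7
row [-0.085, 0.0, 0.085, 0.0, 0.0, 0.0] rows>=0.6
row [-0.0, -0.0, 0.48, 0.0, 0.0, 0.0] rows>=2.4
```

>>> {"fn": "send_rows", "kwargs": {
  "moves": [
    [-0.045, -0.23, 0.309, -0.093, 0.494, 0.219],
    [-0.045, -0.23, 0.309, -0.093, 0.494, 0.219],
    [-0.045, -0.23, 0.309, -0.093, 0.494, 0.219],
    [-0.045, -0.23, 0.309, -0.093, 0.494, 0.219],
    [-0.045, -0.23, 0.309, -0.093, 0.494, 0.219],
    [-0.045, -0.23, 0.309, -0.093, 0.494, 0.219],
    [-0.045, -0.23, 0.309, -0.093, 0.494, 0.219],
    [-0.045, -0.23, 0.309, -0.093, 0.494, 0.219],
    [-0.045, -0.23, 0.309, -0.093, 0.494, 0.219],
    [-0.045, -0.23, 0.309, -0.093, 0.494, 0.219]
  ]
}}

```text
time_s: 3.45
position: [0.4478, -0.0462, 0.1746]
tcp_rot: [[0.539, 0.643, 0.544], [0.458, -0.766, 0.451], [0.707, 0.006, -0.708]]
force: [-0.2, -0.4, 0.0]
opening: 1.0
grasp_force: 0.0
```

Run:
```python
from ik import *
from h import *
s,T=tool();print(s['time_s'],np.round(s['joint_positions'],1))
R=tilt(40,-45);a=R[:,2];g=np.array([.501,.0013,.072])+.019*a
plan((g-.12*a,R),(g,R))
p,P,h,c,M=shot('wrist');Q=rim(P,h,'orange',(.3,.7,-.1,.2));print(len(Q),circ(Q))
```

```text
3.45 [-55.5  24.4 129.5  62.4  52.6 -57. ]
row [-0.089, -0.009, 0.088, 0.002, 0.0, 0.003] rows>=0.6
row [-0.0, -0.0, 0.48, 0.0, 0.0, 0.0] rows>=2.4
1253 (array([0.49927266, 0.00093211]), np.float64(0.031520754928889685))
```

>>> {"fn": "send_rows", "kwargs": {
  "moves": [
    [-0.089, -0.009, 0.088, 0.002, 0, 0.003],
    [-0.089, -0.009, 0.088, 0.002, 0, 0.003],
    [-0.089, -0.009, 0.3, 0.002, 0, 0.003],
    [-0.089, -0.009, 0.45, 0.002, 0, 0.003],
    [-0.089, -0.009, 0.568, 0.002, 0, 0.003],
    [-0.089, -0.009, 0.568, 0.002, 0, 0.003],
    [-0.089, -0.009, 0.568, 0.002, 0, 0.003]
  ]
}}

```text
time_s: 4.2
position: [0.5113, 0.0092, 0.0589]
tcp_rot: [[0.543, 0.641, 0.543], [0.452, -0.768, 0.455], [0.708, -0.002, -0.706]]
force: [-0.2, 0.0, -0.6]
opening: 1.003
grasp_force: 0.0
```

>>> {"fn": "send_rows", "kwargs": {
  "moves": [
    [0, 0, 0, 0, 0, 0],
    [0, 0, 0, 0, 0, 0],
    [0, 0, 0, 0, 0, 0],
    [0, 0, 0, 0, 0, 0],
    [0, 0, 0, 0, 0, 0],
    [0, 0, 0, 0, 0, 0],
    [0, 0, 0, 0, 0, 0],
    [0, 0, 0, 0, 0, 0]
  ],
  "grip": 0.4
}}

```text
time_s: 5.0
position: [0.5113, 0.0089, 0.0589]
tcp_rot: [[0.543, 0.639, 0.544], [0.45, -0.769, 0.455], [0.709, -0.002, -0.705]]
force: [-1.7, 1.8, 6.7]
opening: 0.743
grasp_force: 29.3
```

Run:
```python
from ik import *
from h import *
s,T=tool();print(s['time_s'],np.round(s['joint_positions'],1))
R=tilt(40,-45);p=s['position']
np.save('orange_grasp.npy',np.r_[p,np.ravel(s['tcp_rot'])])
plan((p+[0,0,.15],R),(np.array([.50,.12,.30]),tilt(60,-35)),(np.array([.53,.33,.30]),tilt(75,-10)))
p=np.array([.53,.33,.3])
for e in (-10,0):
  for r in (0,140,-140,180):print(e,r,wrist(tilt(75,e,1,r),p,105,.4))
```

```text
5.0 [-40.9  44.6 129.   92.7  44.5 -80.7]
row [0.425, -0.001, -0.423, 0.001, -0.002, -0.003] rows>=3.0
row [0.435, -0.369, -0.08, 0.17, 0.11, -0.143] rows>=2.9
row [0.452, -0.316, 0.645, 0.155, 0.276, -0.064] rows>=4.2
-10 0 ([[-7.0, 82.0, 80.0, -14.0]], [0.428, -0.051, 0.369])
-10 140 ([[-7.0, 82.0, 80.0, 126.0]], [0.428, -0.051, 0.369])
-10 -140 ([[-7.0, 82.0, 80.0, -154.0]], [0.428, -0.051, 0.369])
-10 180 ([[-7.0, 82.0, 80.0, 166.0]], [0.428, -0.051, 0.369])
0 0 ([[-8.0, 92.0, 83.0, -15.0]], [0.426, -0.056, 0.3])
0 140 ([[-8.0, 92.0, 83.0, 125.0]], [0.426, -0.056, 0.3])
0 -140 ([[-8.0, 92.0, 83.0, -155.0]], [0.426, -0.056, 0.3])
0 180 ([[-8.0, 92.0, 83.0, 165.0]], [0.426, -0.056, 0.3])
```

>>> {"fn": "send_rows", "kwargs": {
  "moves": [
    [0.2, 0, -0.2, 0, 0, 0],
    [0.425, 0, -0.423, 0, 0, 0],
    [0.425, 0, -0.423, 0, 0, 0],
    [0.425, 0, -0.423, 0, 0, 0],
    [0.425, 0, -0.423, 0, 0, 0],
    [0.425, 0, -0.423, 0, 0, 0],
    [0.425, 0, -0.423, 0, 0, 0]
  ]
}}

```text
time_s: 5.7
position: [0.5109, 0.0084, 0.2063]
tcp_rot: [[0.547, 0.639, 0.541], [0.45, -0.769, 0.454], [0.706, -0.005, -0.708]]
force: [-0.3, -0.0, -2.4]
opening: 0.748
grasp_force: 29.5
```

>>> {"fn": "send_rows", "kwargs": {
  "moves": [
    [0.435, -0.369, -0.08, 0.17, 0.11, -0.143],
    [0.435, -0.369, -0.08, 0.17, 0.11, -0.143],
    [0.435, -0.369, -0.08, 0.17, 0.11, -0.143],
    [0.435, -0.369, -0.08, 0.17, 0.11, -0.143],
    [0.435, -0.369, -0.08, 0.17, 0.11, -0.143],
    [0.435, -0.369, -0.08, 0.17, 0.11, -0.143],
    [0.435, -0.369, -0.08, 0.17, 0.11, -0.143]
  ]
}}

```text
time_s: 6.4
position: [0.5009, 0.1185, 0.2979]
tcp_rot: [[0.293, 0.863, 0.412], [0.493, -0.506, 0.708], [0.819, -0.004, -0.574]]
force: [-0.9, -0.2, -2.4]
opening: 0.75
grasp_force: 29.6
```

Run:
```python
from ik import *
from h import *
s,T=tool();print(s['time_s'],s['position'],np.round(s['joint_positions'],1),s['opening'])
plan((np.array([.53,.36,.30]),tilt(75,-5)))
```

```text
6.4 [0.50087278 0.11852718 0.29787255] [-34.3  15.9 117.7  60.9  69.3 -39.2] 0.7502821120638541
row [0.517, -0.388, 0.727, 0.162, 0.331, -0.062] rows>=4.9
```

Run:
```python
from ik import *
P=np.array([.54,.395,.26])
plan((P,tilt(75,-5)),(P,tilt(75,0,1,75)),(P,tilt(75,0,1,150)))
```

```text
row [0.467, -0.424, 0.934, 0.162, 0.331, -0.062] rows>=5.6
row [0.0, 0.0, 0.0, 0.036, 0.047, 0.833] rows>=8.7
row [0.0, 0.0, 0.0, 0.0, 0.0, 0.833] rows>=8.7
```

>>> {"fn": "send_rows", "kwargs": {
  "moves": [
    [0.467, -0.424, 0.934, 0.162, 0.331, -0.062],
    [0.467, -0.424, 0.934, 0.162, 0.331, -0.062],
    [0.467, -0.424, 0.934, 0.162, 0.331, -0.062],
    [0.467, -0.424, 0.934, 0.162, 0.331, -0.062],
    [0.467, -0.424, 0.934, 0.162, 0.331, -0.062],
    [0.467, -0.424, 0.934, 0.162, 0.331, -0.062],
    [0.467, -0.424, 0.934, 0.162, 0.331, -0.062],
    [0.467, -0.424, 0.934, 0.162, 0.331, -0.062],
    [0.467, -0.424, 0.934, 0.162, 0.331, -0.062]
  ]
}}

```text
time_s: 7.3
position: [0.5405, 0.3946, 0.2608]
tcp_rot: [[0.02, 0.966, 0.258], [0.085, -0.259, 0.962], [0.996, 0.003, -0.088]]
force: [-0.4, -1.1, -2.0]
opening: 0.738
grasp_force: 29.7
```

Run:
```python
from h import *
s,T=tool();print(s['time_s'],s['position'],np.round(s['joint_positions'],1),s['opening'])
```

```text
7.3 [0.54052852 0.3945868  0.26079986] [ -4.2  44.2 114.1  98.2  81.4 -68.6] 0.7375881921631058
```

>>> {"fn": "send_rows", "kwargs": {
  "moves": [
    [0, 0, 0, 0.03, 0.04, 0.9],
    [0, 0, 0, 0.03, 0.04, 0.9],
    [0, 0, 0, 0.03, 0.04, 0.9],
    [0, 0, 0, 0.03, 0.04, 0.9],
    [0, 0, 0, 0.03, 0.04, 0.9],
    [0, 0, 0, 0.03, 0.04, 0.9],
    [0, 0, 0, 0.03, 0.04, 0.9],
    [0, 0, 0, 0.03, 0.04, 0.9],
    [0, 0, 0, 0.03, 0.04, 0.9],
    [0, 0, 0, 0.03, 0.04, 0.9],
    [0, 0, 0, 0.03, 0.04, 0.9]
  ]
}}

```text
time_s: 8.4
position: [0.541, 0.3938, 0.2614]
tcp_rot: [[0.953, 0.15, 0.264], [-0.259, -0.057, 0.964], [0.16, -0.987, -0.015]]
force: [-0.2, 0.4, -2.2]
opening: 0.738
grasp_force: 29.5
```

>>> {"fn": "send_rows", "kwargs": {
  "moves": [
    [0, 0, 0, 0, 0, 0.95],
    [0, 0, 0, 0, 0, 0.95],
    [0, 0, 0, 0, 0, 0.95],
    [0, 0, 0, 0, 0, 0.95],
    [0, 0, 0, 0, 0, 0.95],
    [0, 0, 0, 0, 0, 0.95],
    [0, 0, 0, 0, 0, 0.95],
    [0, 0, 0, 0, 0, 0.95],
    [0, 0, 0, 0, 0, 0.95],
    [0, 0, 0, 0, 0, 0.95],
    [0, 0, 0, 0, 0, 0.95],
    [0, 0, 0, 0, 0, 0.95]
  ]
}}

```text
time_s: 9.6
position: [0.5403, 0.3948, 0.2614]
tcp_rot: [[0.228, -0.938, 0.262], [-0.077, 0.251, 0.965], [-0.971, -0.24, -0.015]]
force: [-0.7, 0.5, -2.3]
opening: 0.739
grasp_force: 29.4
```

>>> {"fn": "send_rows", "kwargs": {
  "moves": [
    [0, 0, 0, 0, 0, 0],
    [0, 0, 0, 0, 0, 0],
    [0, 0, 0, 0, 0, 0],
    [0, 0, 0, 0, 0, 0],
    [0, 0, 0, 0, 0, 0]
  ]
}}

```text
time_s: 10.1
position: [0.5397, 0.3957, 0.2611]
tcp_rot: [[0.224, -0.939, 0.261], [-0.076, 0.25, 0.965], [-0.972, -0.236, -0.015]]
force: [-0.0, 0.6, -2.5]
opening: 0.738
grasp_force: 29.4
```

Run:
```python
from h import *
s,T=tool();print(s['time_s'],s['position'],np.round(s['tcp_rot'],2).tolist(),np.round(s['joint_positions'],1),s['opening'])
p,P,h,c,M=shot('scene');q,*_=shot('side')
cv2.imwrite('pics/pour1.png',np.hstack([cv2.resize(p[30:230,380:600],(400,364)),cv2.resize(q[60:260,180:400],(400,364))])[:,:,::-1])
```

```text
10.1 [0.53966479 0.39570682 0.261078  ] [[0.22, -0.94, 0.26], [-0.08, 0.25, 0.97], [-0.97, -0.24, -0.02]] [ -4.2  47.2 114.4 100.1  85.8  94.5] 0.7384842746960888
```

View pics/pour1.png

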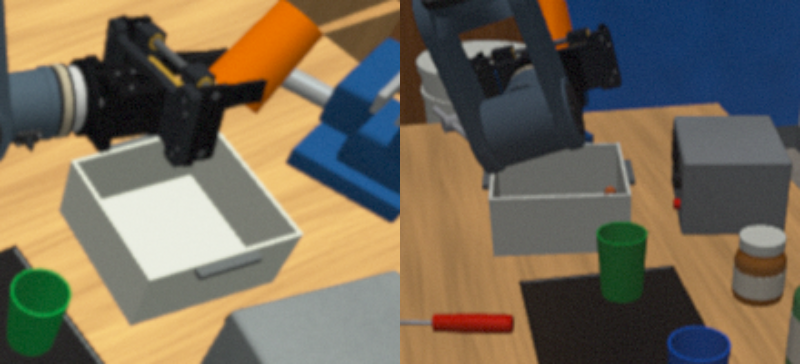

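Pour view: the cup is inverted over the tub, and one reddish ball shows in the tub at (608,188) in the side crop. I'll roll back and look into the cup before leaving the tub.

Run:
```python
from ik import *
P=np.array([.54,.395,.26])
plan((P,tilt(75,-5,1,85)),(P,tilt(75,-5)))
```

```text
row [0.005, -0.001, -0.002, -0.041, 0.028, -0.904] rows>=9.5
row [0.0, 0.0, 0.0, -0.0, -0.0, -0.944] rows>=9.9
```

>>> {"fn": "send_rows", "kwargs": {
  "moves": [
    [0.005, 0, 0, -0.041, 0.028, -0.904],
    [0.005, 0, 0, -0.041, 0.028, -0.904],
    [0.005, 0, 0, -0.041, 0.028, -0.904],
    [0.005, 0, 0, -0.041, 0.028, -0.904],
    [0.005, 0, 0, -0.041, 0.028, -0.904],
    [0.005, 0, 0, -0.041, 0.028, -0.904],
    [0.005, 0, 0, -0.041, 0.028, -0.904],
    [0.005, 0, 0, -0.041, 0.028, -0.904],
    [0.005, 0, 0, -0.041, 0.028, -0.904],
    [0.005, 0, 0, -0.041, 0.028, -0.904],
    [0.005, 0, 0, -0.041, 0.028, -0.904]
  ]
}}

```text
time_s: 11.3
position: [0.5398, 0.3957, 0.2601]
tcp_rot: [[0.964, 0.063, 0.258], [-0.251, -0.106, 0.962], [0.088, -0.992, -0.086]]
force: [-0.4, 0.3, -2.4]
opening: 0.738
grasp_force: 29.5
```

>>> {"fn": "send_rows", "kwargs": {
  "moves": [
    [0, 0, 0, 0, 0, -0.944],
    [0, 0, 0, 0, 0, -0.944],
    [0, 0, 0, 0, 0, -0.944],
    [0, 0, 0, 0, 0, -0.944],
    [0, 0, 0, 0, 0, -0.944],
    [0, 0, 0, 0, 0, -0.944],
    [0, 0, 0, 0, 0, -0.944],
    [0, 0, 0, 0, 0, -0.944],
    [0, 0, 0, 0, 0, -0.944],
    [0, 0, 0, 0, 0, -0.944],
    [0, 0, 0, 0, 0, -0.944],
    [0, 0, 0, 0, 0, -0.944]
  ]
}}

```text
time_s: 12.5
position: [0.54, 0.3955, 0.2598]
tcp_rot: [[0.026, 0.966, 0.258], [0.082, -0.26, 0.962], [0.996, -0.004, -0.086]]
force: [-0.1, 0.2, -1.4]
opening: 0.737
grasp_force: 29.7
```

Run:
```python
from h import *
from ik import *
s,T=tool();print(s['time_s'],s['position'],np.round(s['tcp_rot'],2).tolist(),np.round(s['joint_positions'],1),s['opening'])
p,*_=shot('wrist');q,*_=shot('side')
cv2.imwrite('pics/chk1.png',np.hstack([cv2.resize(p,(480,360)),cv2.resize(q[120:220,210:320],(320,360))])[:,:,::-1])
G=np.load('orange_grasp.npy');g=G[:3];R=tilt(40,-45)
plan(([.50,.12,.30],tilt(60,-35)),(g+[0,0,.12],R),(g,R))
```

```text
12.5 [0.53997416 0.39554416 0.25984529] [[0.03, 0.97, 0.26], [0.08, -0.26, 0.96], [1.0, -0.0, -0.09]] [ -4.1  44.4 114.2  98.4  81.4 -68.5] 0.7373868308092796
sub 0 [0.032, 0.066, -0.558, -0.079, -0.166, 0.028] rows>=2.8
sub 1 [-0.107, 0.136, -0.535, -0.079, -0.166, 0.028] rows>=2.8
row [-0.605, 0.261, -0.019, -0.17, -0.11, 0.143] rows>=3.3
row [-0.339, 0.0, 0.339, 0.0, 0.0, 0.0] rows>=2.4
```

View pics/chk1.png

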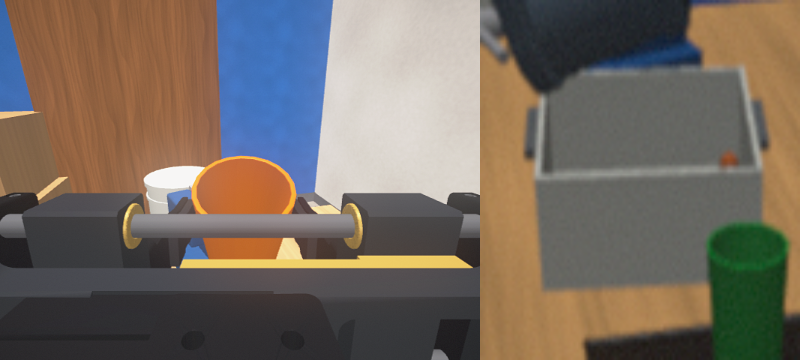

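The wrist view shows the cup rim only down to the finger bar, so its floor is hidden. One ball is visible in the tub's right corner at (728,160), and the other is possibly occluded. I'll place the cup, then look straight in.

>>> {"fn": "send_rows", "kwargs": {
  "moves": [
    [0.032, 0.066, -0.558, -0.079, -0.166, 0.028],
    [0.032, 0.066, -0.558, -0.079, -0.166, 0.028],
    [0.032, 0.066, -0.558, -0.079, -0.166, 0.028],
    [0.032, 0.066, -0.558, -0.079, -0.166, 0.028]
  ]
}}

```text
time_s: 13.0
position: [0.5223, 0.2532, 0.2813]
tcp_rot: [[0.145, 0.921, 0.362], [0.311, -0.39, 0.867], [0.939, -0.013, -0.342]]
force: [0.6, -0.2, -2.6]
opening: 0.738
grasp_force: 29.7
```

>>> {"fn": "send_rows", "kwargs": {
  "moves": [
    [-0.107, 0.136, -0.535, -0.079, -0.166, 0.028],
    [-0.107, 0.136, -0.535, -0.079, -0.166, 0.028],
    [-0.107, 0.136, -0.535, -0.079, -0.166, 0.028],
    [-0.107, 0.136, -0.535, -0.079, -0.166, 0.028]
  ]
}}

```text
time_s: 13.4
position: [0.5022, 0.1155, 0.3013]
tcp_rot: [[0.285, 0.863, 0.417], [0.499, -0.505, 0.704], [0.818, 0.007, -0.575]]
force: [0.9, -0.5, -2.3]
opening: 0.73
grasp_force: 29.8
```

>>> {"fn": "send_rows", "kwargs": {
  "moves": [
    [-0.605, 0.261, -0.019, -0.17, -0.11, 0.143],
    [-0.605, 0.261, -0.019, -0.17, -0.11, 0.143],
    [-0.605, 0.261, -0.019, -0.17, -0.11, 0.143],
    [-0.605, 0.261, -0.019, -0.17, -0.11, 0.143],
    [-0.605, 0.261, -0.019, -0.17, -0.11, 0.143],
    [-0.605, 0.261, -0.019, -0.17, -0.11, 0.143],
    [-0.605, 0.261, -0.019, -0.17, -0.11, 0.143],
    [-0.605, 0.261, -0.019, -0.17, -0.11, 0.143]
  ]
}}

```text
time_s: 14.2
position: [0.5117, 0.0097, 0.1797]
tcp_rot: [[0.539, 0.645, 0.542], [0.457, -0.764, 0.455], [0.708, 0.002, -0.706]]
force: [0.1, 0.2, -2.3]
opening: 0.729
grasp_force: 29.8
```

Run:
```python
from h import *
from ik import *
s,T=tool();print(s['time_s'],s['position'],s['opening'])
G=np.load('orange_grasp.npy');g=G[:3];R=tilt(40,-45)
plan((g+[0,0,.025],R),(g,R))
for n in ('side','scene'):
    p,P,h,c,M=shot(n)
    m=mask(h,*COL['orange'])&(P[...,0]<.6)&(P[...,1]<.2)&(P[...,1]>-.1);Q=P[m];print(n,len(Q),Q.min(0),Q.max(0))
    k=(mask(h,(0,90,60),(13,255,255)))&(P[...,1]>.25)&(P[...,1]<.47)&(P[...,0]>.43)&(P[...,0]<.64)&(P[...,2]<.09);print('balls',m.sum(),np.argwhere(k)[:,::-1].tolist()[:40])
    nb=(mask(h,*COL['blue']))&(P[...,2]>.084)&(P[...,0]<.7)&(P[...,1]<0)&(P[...,1]>-.25)&(P[...,2]<.104);print('blue',circ(P[nb]))
    nb=(mask(h,*COL['green']))&(P[...,2]>.084)&(P[...,0]<.7)&(P[...,1]<.25)&(P[...,1]>.03)&(P[...,2]<.104);print('green',circ(P[nb]))
```

```text
14.2 [0.51168183 0.00968062 0.17965745] 0.7288860470941876
row [-0.273, 0.0, 0.268, -0.0, -0.001, 0.002] rows>=1.9
row [-0.071, 0.0, 0.071, 0.0, 0.0, 0.0] rows>=0.5
side 802 [ 0.29674141 -0.09953174 -0.00112717] [0.5304781  0.14129024 0.28392769]
balls 802 [[267, 160], [268, 160], [266, 161], [264, 162], [265, 162], [266, 183], [267, 196]]
blue (array([ 0.59665494, -0.1383962 ]), np.float64(0.031673331772335736))
green (array([0.5748407 , 0.12893957]), np.float64(0.031567367174905936))
scene 1703 [ 0.28046657 -0.09557803 -0.003088  ] [0.54069544 0.14765481 0.25603887]
balls 1703 []
blue (array([ 0.59919598, -0.13827755]), np.float64(0.0317948653180257))
green (array([0.57676484, 0.12822687]), np.float64(0.031461100016682564))
```

Run:
```python
from h import *
for n in ('side','scene','wrist'):
    p,P,h,c,M=shot(n)
    m=mask(h,*COL['orange'])&(np.hypot(P[...,0]-.5,P[...,1])<.07)&(P[...,2]>.08)
    n_,l,st,_=cv2.connectedComponentsWithStats(m.astype(np.uint8));i=1+np.argmax(st[1:,4]);Q=P[l==i]
    print(n,len(Q),np.percentile(Q[:,2],[0.5,2,50,98,99.5]).round(4),Q.min(0).round(3),Q.max(0).round(3))
    q=Q[Q[:,2]>Q[:,2].max()-.012]; 
    A=np.c_[q[:,:2]-q[:,:2].mean(0),np.ones(len(q))];print(circ(q),np.linalg.lstsq(A,q[:,2],rcond=None)[0].round(3))
    if n!='wrist': cv2.imwrite(f'pics/air_{n}.png',p[:,:,::-1])
a=cv2.imread('pics/air_side.png')[130:330,180:400];b=cv2.imread('pics/air_scene.png')[80:280,220:440]
cv2.imwrite('pics/air.png',cv2.resize(np.hstack([a,b]),(800,364)))
```

```text
side 678 [0.1298 0.132  0.1592 0.1869 0.1941] [ 0.473 -0.037  0.129] [0.531 0.003 0.204]
(array([ 0.51120172, -0.02028552]), np.float64(0.018326136052088885)) [ 2.062 -1.123  0.197]
scene 1644 [0.1285 0.1321 0.1883 0.2184 0.2195] [ 0.461 -0.04   0.126] [0.541 0.037 0.221]
(array([0.50643828, 0.00345721]), np.float64(0.03226261725420278)) [-0.029 -0.049  0.214]
wrist 10369 [0.1336 0.1391 0.1945 0.2182 0.2192] [ 0.474 -0.03   0.13 ] [0.54  0.037 0.221]
(array([0.50619822, 0.00306014]), np.float64(0.031250459431284607)) [-0.073 -0.082  0.214]
```

View pics/air.png

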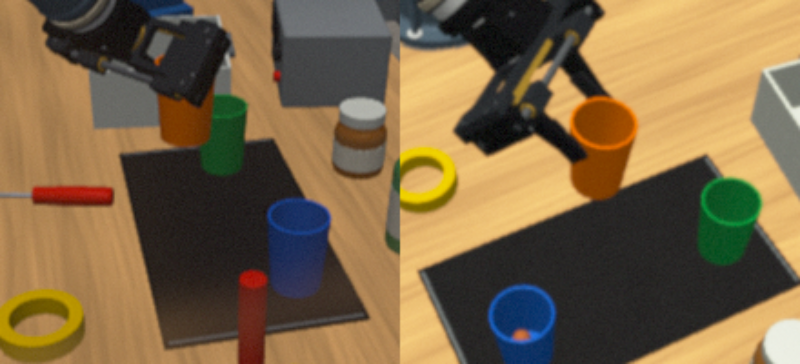

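The cup is held with its mouth about 6° forward (rim plane fit), centred at about (605,125) in the scene crop. I'll set the tool 6° flatter so that the cup is upright when placed.

Run:
```python
from ik import *
R=tilt(40,-39);a=R[:,2];g=np.array([.501,.0013,.078])+.019*a
plan((g,R))
print((R.T@np.array([0,0,-.004])/.25).round(4))
```

```text
row [-0.316, -0.005, 0.325, 0.0, 0.066, 0.002] rows>=2.3
[-0.0124  0.      0.0101]
```

>>> {"fn": "send_rows", "kwargs": {
  "moves": [
    [-0.15, 0, 0.16, 0, 0.066, 0],
    [-0.316, -0.005, 0.325, 0, 0.066, 0],
    [-0.316, -0.005, 0.325, 0, 0.066, 0],
    [-0.316, -0.005, 0.325, 0, 0.066, 0],
    [-0.316, -0.005, 0.325, 0, 0.066, 0],
    [-0.316, -0.005, 0.325, 0, 0.066, 0]
  ]
}}

```text
time_s: 15.05
position: [0.5125, 0.0105, 0.0658]
tcp_rot: [[0.481, 0.644, 0.595], [0.406, -0.765, 0.499], [0.777, 0.002, -0.63]]
force: [-0.4, -0.1, -1.8]
opening: 0.728
grasp_force: 29.8
```

Run:
```python
from h import *
p,P,h,c,M=shot('wrist');s,T=tool();print(s['position'],s['force'])
m=mask(h,*COL['orange'])&(np.hypot(P[...,0]-.5,P[...,1])<.07)&(P[...,2]>.06);Q=P[m]
q=Q[Q[:,2]>np.percentile(Q[:,2],99)-.012];A=np.c_[q[:,:2]-q[:,:2].mean(0),np.ones(len(q))];print(np.percentile(Q[:,2],99.5),circ(q),np.linalg.lstsq(A,q[:,2],rcond=None)[0].round(3))
```

```text
[0.51273597 0.01037971 0.0666923 ] [ 0.33354212 -0.96192502 -2.44386248]
0.1036790853304134 (array([0.50398909, 0.00177781]), np.float64(0.031140900045514213)) [-0.002 -0.02   0.098]
```

>>> {"fn": "send_rows", "kwargs": {
  "moves": [
    [-0.0155, 0, 0.0125, 0, 0, 0],
    [-0.0155, 0, 0.0125, 0, 0, 0],
    [-0.0155, 0, 0.0125, 0, 0, 0]
  ]
}}

```text
time_s: 15.4
position: [0.5127, 0.0103, 0.0617]
tcp_rot: [[0.479, 0.644, 0.596], [0.408, -0.765, 0.498], [0.777, 0.004, -0.629]]
force: [0.3, -0.0, -2.6]
opening: 0.728
grasp_force: 29.8
```

>>> {"fn": "send_rows", "kwargs": {
  "moves": [
    [-0.006, 0, 0.005, 0, 0, 0],
    [-0.006, 0, 0.005, 0, 0, 0],
    [-0.006, 0, 0.005, 0, 0, 0]
  ]
}}

```text
time_s: 15.7
position: [0.5123, 0.0107, 0.0588]
tcp_rot: [[0.481, 0.644, 0.595], [0.407, -0.765, 0.499], [0.777, 0.002, -0.63]]
force: [-0.2, -1.2, -3.1]
opening: 0.729
grasp_force: 29.8
```

Not in contact yet; I'll go 1.5 mm further.

>>> {"fn": "send_rows", "kwargs": {
  "moves": [
    [-0.0047, 0, 0.0038, 0, 0, 0],
    [-0.0047, 0, 0.0038, 0, 0, 0],
    [-0.0047, 0, 0.0038, 0, 0, 0]
  ]
}}

```text
time_s: 16.0
position: [0.5129, 0.0109, 0.0582]
tcp_rot: [[0.479, 0.643, 0.597], [0.405, -0.765, 0.5], [0.779, 0.002, -0.627]]
force: [1.4, 0.1, 5.5]
opening: 0.728
grasp_force: 29.5
```

>>> {"fn": "send_rows", "kwargs": {
  "moves": [
    [0, 0, 0, 0, 0, 0],
    [0, 0, 0, 0, 0, 0],
    [0, 0, 0, 0, 0, 0],
    [0, 0, 0, 0, 0, 0],
    [0, 0, 0, 0, 0, 0],
    [0, 0, 0, 0, 0, 0]
  ],
  "grip": 1
}}

```text
time_s: 16.6
position: [0.5122, 0.0107, 0.0571]
tcp_rot: [[0.481, 0.644, 0.595], [0.406, -0.765, 0.5], [0.777, 0.001, -0.63]]
force: [0.9, -0.1, 0.5]
opening: 0.994
grasp_force: 0.0
```

>>> {"fn": "send_rows", "kwargs": {
  "moves": [
    [0, 0, -0.1, 0, 0, 0],
    [0, 0, -0.3, 0, 0, 0],
    [0, 0, -0.48, 0, 0, 0],
    [0.2, 0, -0.6, 0, -0.3, 0],
    [0.2, 0, -0.6, 0, -0.5, 0],
    [0.2, 0, -0.6, 0, -0.5, 0],
    [0.2, 0, -0.6, 0, -0.5, 0],
    [0.2, 0, -0.6, 0, -0.5, 0],
    [0.2, 0, -0.6, 0, -0.5, 0],
    [0.2, 0, -0.6, 0, -0.5, 0]
  ]
}}

```text
time_s: 17.6
position: [0.4455, -0.0431, 0.1902]
tcp_rot: [[0.744, 0.65, 0.153], [0.633, -0.76, 0.15], [0.214, -0.015, -0.977]]
force: [-0.4, -0.4, -0.4]
opening: 1.001
grasp_force: 0.0
```

Run:
```python
from h import *
from ik import *
s,T=tool();print(s['time_s'],s['position'],np.round(s['joint_positions'],1))
p,P,h,c,M=shot('wrist');cv2.imwrite('pics/w2.png',p[:,:,::-1])
for k in COL:
    Q=rim(P,h,k,(.3,.7,-.25,.2))
    if len(Q)>10:print(k,len(Q),circ(Q))
p,P,h,c,M=shot('scene')
for k in COL:
    Q=rim(P,h,k,(.3,.7,-.25,.2))
    if len(Q)>10:print(k,len(Q),circ(Q))
R=tilt(40,-45);a=R[:,2];g=np.array([.598,-.138,.072])+.019*a
plan((g-.12*a+[0,0,.03],R),(g,R))
```

```text
17.6 [ 0.44553484 -0.04306503  0.19015128] [-29.1  14.9 113.   15.7  49.6  10.6]
orange 1090 (array([0.50570313, 0.00194554]), np.float64(0.031269666197144455))
blue 310 (array([ 0.59638851, -0.13813862]), np.float64(0.03128754467865265))
green 829 (array([0.57496505, 0.12789761]), np.float64(0.031225167160139983))
orange 299 (array([0.50714055, 0.00164191]), np.float64(0.03168012133473047))
blue 336 (array([ 0.59928638, -0.13813569]), np.float64(0.03180506730681384))
green 269 (array([0.57663095, 0.12838524]), np.float64(0.031477541783973786))
row [-0.096, 0.682, 0.04, -0.013, 0.36, 0.005] rows>=3.8
row [-0.085, 0.0, 0.565, 0.0, 0.0, 0.0] rows>=2.9
```

View pics/w2.png

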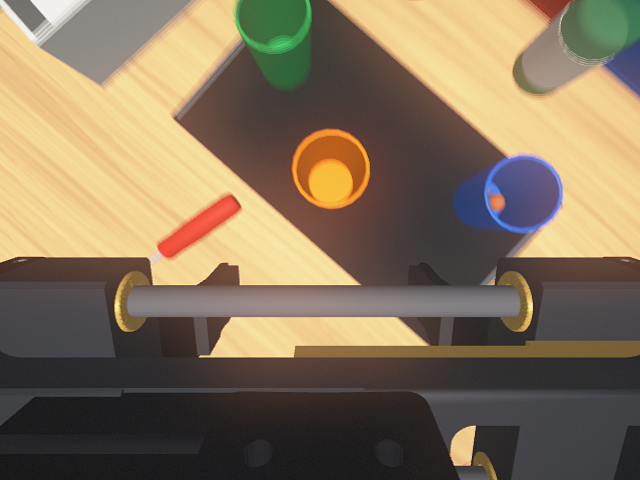

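The orange cup is upright and empty: (331,168), only the bright floor shows. Next, the blue cup.

>>> {"fn": "send_rows", "kwargs": {
  "moves": [
    [-0.096, 0.682, 0.04, -0.013, 0.36, 0.005],
    [-0.096, 0.682, 0.04, -0.013, 0.36, 0.005],
    [-0.096, 0.682, 0.04, -0.013, 0.36, 0.005],
    [-0.096, 0.682, 0.04, -0.013, 0.36, 0.005],
    [-0.096, 0.682, 0.04, -0.013, 0.36, 0.005],
    [-0.096, 0.682, 0.04, -0.013, 0.36, 0.005],
    [-0.096, 0.682, 0.04, -0.013, 0.36, 0.005]
  ]
}}

```text
time_s: 18.4
position: [0.5393, -0.1853, 0.1709]
tcp_rot: [[0.547, 0.637, 0.543], [0.447, -0.77, 0.454], [0.708, -0.006, -0.707]]
force: [-0.5, 0.1, -0.1]
opening: 0.995
grasp_force: 0.0
```

Run:
```python
from h import *
from ik import *
s,T=tool();print(s['time_s'],s['position'],np.round(s['joint_positions'],1))
p,P,h,c,M=shot('wrist');Q=rim(P,h,'blue',(.3,.7,-.25,0));print(len(Q),circ(Q))
R=tilt(40,-45);a=R[:,2];g=np.array([.598,-.138,.072])+.019*a
plan((g-.12*a,R),(g,R))
```

```text
18.4 [ 0.53925041 -0.18529419  0.17092593] [-55.9  31.7 107.4  53.7  60.9 -41.3]
377 (array([ 0.59765479, -0.13797751]), np.float64(0.031894085969690504))
row [-0.071, 0.008, 0.089, 0.001, -0.0, -0.004] rows>=0.6
row [-0.0, 0.0, 0.48, 0.0, 0.0, 0.0] rows>=2.4
```

>>> {"fn": "send_rows", "kwargs": {
  "moves": [
    [-0.071, 0.008, 0.089, 0, 0, -0.004],
    [-0.071, 0.008, 0.089, 0, 0, -0.004],
    [-0.071, 0.008, 0.3, 0, 0, -0.004],
    [-0.071, 0.008, 0.45, 0, 0, -0.004],
    [-0.071, 0.008, 0.569, 0, 0, -0.004],
    [-0.071, 0.008, 0.569, 0, 0, -0.004],
    [-0.071, 0.008, 0.569, 0, 0, -0.004]
  ]
}}

```text
time_s: 19.15
position: [0.6096, -0.1295, 0.0596]
tcp_rot: [[0.54, 0.644, 0.542], [0.456, -0.765, 0.454], [0.708, 0.002, -0.707]]
force: [-0.3, -0.4, 1.5]
opening: 1.0
grasp_force: 0.0
```

>>> {"fn": "send_rows", "kwargs": {
  "moves": [
    [0, 0, 0, 0, 0, 0],
    [0, 0, 0, 0, 0, 0],
    [0, 0, 0, 0, 0, 0],
    [0, 0, 0, 0, 0, 0],
    [0, 0, 0, 0, 0, 0],
    [0, 0, 0, 0, 0, 0],
    [0, 0, 0, 0, 0, 0],
    [0, 0, 0, 0, 0, 0]
  ],
  "grip": 0.4
}}

```text
time_s: 19.95
position: [0.6097, -0.1309, 0.0594]
tcp_rot: [[0.54, 0.642, 0.544], [0.454, -0.767, 0.454], [0.709, 0.002, -0.706]]
force: [-2.9, -1.3, 5.9]
opening: 0.747
grasp_force: 29.6
```

>>> {"fn": "send_rows", "kwargs": {
  "moves": [
    [0.2, 0, -0.2, 0, 0, 0],
    [0.425, 0, -0.425, 0, 0, 0],
    [0.6, 0, -0.6, 0, 0, 0],
    [0.6, 0, -0.6, 0, 0, 0],
    [0.6, 0, -0.6, 0, 0, 0],
    [0.6, 0, -0.6, 0, 0, 0],
    [0.6, 0, -0.6, 0, 0, 0],
    [0.6, 0, -0.6, 0, 0, 0]
  ]
}}

```text
time_s: 20.75
position: [0.608, -0.13, 0.2678]
tcp_rot: [[0.545, 0.642, 0.54], [0.452, -0.767, 0.455], [0.706, -0.004, -0.708]]
force: [-0.0, 0.9, -1.5]
opening: 0.742
grasp_force: 29.8
```

Run:
```python
from h import *
from ik import *
s,T=tool();print(s['time_s'],s['position'],np.round(s['joint_positions'],1),s['opening'])
plan(([.51,.10,.30],tilt(60,-35)),([.54,.395,.26],tilt(75,-5)))
```

```text
20.75 [ 0.60804633 -0.13004171  0.2677536 ] [-45.5  23.8  99.7  51.5  64.2 -22.2] 0.7422616682413091
row [0.294, -0.958, 0.116, 0.17, 0.11, -0.146] rows>=5.0
row [0.489, -0.486, 0.978, 0.158, 0.331, -0.058] rows>=6.0
```

>>> {"fn": "send_rows", "kwargs": {
  "moves": [
    [0.294, -0.958, 0.116, 0.17, 0.11, -0.146],
    [0.294, -0.958, 0.116, 0.17, 0.11, -0.146],
    [0.294, -0.958, 0.116, 0.17, 0.11, -0.146],
    [0.294, -0.958, 0.116, 0.17, 0.11, -0.146],
    [0.294, -0.958, 0.116, 0.17, 0.11, -0.146],
    [0.294, -0.958, 0.116, 0.17, 0.11, -0.146],
    [0.294, -0.958, 0.116, 0.17, 0.11, -0.146],
    [0.294, -0.958, 0.116, 0.17, 0.11, -0.146]
  ]
}}

```text
time_s: 21.55
position: [0.5119, 0.0985, 0.3008]
tcp_rot: [[0.284, 0.866, 0.412], [0.5, -0.5, 0.707], [0.818, 0.005, -0.575]]
force: [-0.3, -0.3, -1.1]
opening: 0.744
grasp_force: 29.8
```

>>> {"fn": "send_rows", "kwargs": {
  "moves": [
    [0.489, -0.486, 0.978, 0.158, 0.331, -0.058],
    [0.489, -0.486, 0.978, 0.158, 0.331, -0.058],
    [0.489, -0.486, 0.978, 0.158, 0.331, -0.058],
    [0.489, -0.486, 0.978, 0.158, 0.331, -0.058],
    [0.489, -0.486, 0.978, 0.158, 0.331, -0.058],
    [0.489, -0.486, 0.978, 0.158, 0.331, -0.058],
    [0.489, -0.486, 0.978, 0.158, 0.331, -0.058],
    [0.489, -0.486, 0.978, 0.158, 0.331, -0.058],
    [0.489, -0.486, 0.978, 0.158, 0.331, -0.058],
    [0.489, -0.486, 0.978, 0.158, 0.331, -0.058]
  ]
}}

```text
time_s: 22.55
position: [0.5427, 0.3922, 0.2606]
tcp_rot: [[0.018, 0.965, 0.261], [0.089, -0.262, 0.961], [0.996, 0.006, -0.09]]
force: [-1.2, -0.4, -0.7]
opening: 0.739
grasp_force: 29.9
```

Run:
```python
from h import *
s,T=tool();print(s['time_s'],s['position'],np.round(s['joint_positions'],1),s['opening'])
```

```text
22.55 [0.54268011 0.39223987 0.26055206] [ -4.4  44.1 114.   98.1  81.2 -68.6] 0.7388346039618948
```

>>> {"fn": "send_rows", "kwargs": {
  "moves": [
    [0, 0, 0, 0.03, 0.04, 0.9],
    [0, 0, 0, 0.03, 0.04, 0.9],
    [0, 0, 0, 0.03, 0.04, 0.9],
    [0, 0, 0, 0.03, 0.04, 0.9],
    [0, 0, 0, 0.03, 0.04, 0.9],
    [0, 0, 0, 0.03, 0.04, 0.9],
    [0, 0, 0, 0.03, 0.04, 0.9],
    [0, 0, 0, 0.03, 0.04, 0.9],
    [0, 0, 0, 0.03, 0.04, 0.9],
    [0, 0, 0, 0.03, 0.04, 0.9],
    [0, 0, 0, 0.03, 0.04, 0.9]
  ]
}}

```text
time_s: 23.65
position: [0.5424, 0.3923, 0.2609]
tcp_rot: [[0.952, 0.152, 0.266], [-0.26, -0.061, 0.964], [0.162, -0.987, -0.018]]
force: [0.2, -0.1, -1.4]
opening: 0.742
grasp_force: 29.8
```

>>> {"fn": "send_rows", "kwargs": {
  "moves": [
    [0, 0, 0, 0, 0, 0.95],
    [0, 0, 0, 0, 0, 0.95],
    [0, 0, 0, 0, 0, 0.95],
    [0, 0, 0, 0, 0, 0.95],
    [0, 0, 0, 0, 0, 0.95],
    [0, 0, 0, 0, 0, 0.95],
    [0, 0, 0, 0, 0, 0.95],
    [0, 0, 0, 0, 0, 0.95],
    [0, 0, 0, 0, 0, 0.95],
    [0, 0, 0, 0, 0, 0.95],
    [0, 0, 0, 0, 0, 0.95],
    [0, 0, 0, 0, 0, 0.95]
  ]
}}

```text
time_s: 24.85
position: [0.5416, 0.3934, 0.2609]
tcp_rot: [[0.229, -0.937, 0.264], [-0.081, 0.252, 0.964], [-0.97, -0.243, -0.018]]
force: [0.8, 0.1, -1.5]
opening: 0.741
grasp_force: 29.7
```

>>> {"fn": "send_rows", "kwargs": {
  "moves": [
    [0, 0, 0, 0, 0, 0],
    [0, 0, 0, 0, 0, 0],
    [0, 0, 0, 0, 0, 0],
    [0, 0, 0, 0, 0, 0],
    [0, 0, 0, 0, 0, 0]
  ]
}}

```text
time_s: 25.35
position: [0.5408, 0.3943, 0.2606]
tcp_rot: [[0.226, -0.938, 0.263], [-0.08, 0.251, 0.965], [-0.971, -0.239, -0.018]]
force: [0.6, 0.3, -1.1]
opening: 0.74
grasp_force: 29.7
```

>>> {"fn": "send_rows", "kwargs": {
  "moves": [
    [0, 0, 0, -0.041, 0.028, -0.904],
    [0, 0, 0, -0.041, 0.028, -0.904],
    [0, 0, 0, -0.041, 0.028, -0.904],
    [0, 0, 0, -0.041, 0.028, -0.904],
    [0, 0, 0, -0.041, 0.028, -0.904],
    [0, 0, 0, -0.041, 0.028, -0.904],
    [0, 0, 0, -0.041, 0.028, -0.904],
    [0, 0, 0, -0.041, 0.028, -0.904],
    [0, 0, 0, -0.041, 0.028, -0.904],
    [0, 0, 0, -0.041, 0.028, -0.904],
    [0, 0, 0, -0.041, 0.028, -0.904]
  ]
}}

```text
time_s: 26.45
position: [0.5407, 0.3944, 0.2607]
tcp_rot: [[0.963, 0.064, 0.26], [-0.252, -0.11, 0.961], [0.09, -0.992, -0.09]]
force: [0.2, 0.3, -1.6]
opening: 0.739
grasp_force: 29.8
```

>>> {"fn": "send_rows", "kwargs": {
  "moves": [
    [0, 0, 0, 0, 0, -0.944],
    [0, 0, 0, 0, 0, -0.944],
    [0, 0, 0, 0, 0, -0.944],
    [0, 0, 0, 0, 0, -0.944],
    [0, 0, 0, 0, 0, -0.944],
    [0, 0, 0, 0, 0, -0.944],
    [0, 0, 0, 0, 0, -0.944],
    [0, 0, 0, 0, 0, -0.944],
    [0, 0, 0, 0, 0, -0.944],
    [0, 0, 0, 0, 0, -0.944],
    [0, 0, 0, 0, 0, -0.944],
    [0, 0, 0, 0, 0, -0.944]
  ]
}}

```text
time_s: 27.65
position: [0.5408, 0.3943, 0.2605]
tcp_rot: [[0.025, 0.965, 0.26], [0.086, -0.261, 0.961], [0.996, -0.001, -0.09]]
force: [0.5, 1.2, -1.7]
opening: 0.736
grasp_force: 29.8
```

Run:
```python
from h import *
from ik import *
s,T=tool();print(s['time_s'],s['position'],np.round(s['joint_positions'],1),s['opening'])
plan(([.51,.10,.30],tilt(60,-35)),([.608,-.13,.18],tilt(40,-40)))
```

```text
27.65 [0.54083116 0.39428945 0.26054301] [ -4.2  44.1 114.2  98.3  81.2 -68.4] 0.7357076337753905
sub 0 [0.026, 0.094, -0.589, -0.079, -0.165, 0.028] rows>=3.0
sub 1 [-0.118, 0.168, -0.561, -0.079, -0.165, 0.028] rows>=3.0
row [-0.738, 0.799, -0.217, -0.176, -0.055, 0.135] rows>=5.5
```

>>> {"fn": "send_rows", "kwargs": {
  "moves": [
    [0.026, 0.094, -0.589, -0.079, -0.165, 0.028],
    [0.026, 0.094, -0.589, -0.079, -0.165, 0.028],
    [0.026, 0.094, -0.589, -0.079, -0.165, 0.028],
    [0.026, 0.094, -0.589, -0.079, -0.165, 0.028],
    [0.026, 0.094, -0.589, -0.079, -0.165, 0.028]
  ]
}}

```text
time_s: 28.15
position: [0.5263, 0.2453, 0.2809]
tcp_rot: [[0.145, 0.922, 0.36], [0.311, -0.388, 0.868], [0.939, -0.014, -0.343]]
force: [-0.1, 0.8, -1.2]
opening: 0.737
grasp_force: 29.9
```

>>> {"fn": "send_rows", "kwargs": {
  "moves": [
    [-0.118, 0.168, -0.561, -0.079, -0.165, 0.028],
    [-0.118, 0.168, -0.561, -0.079, -0.165, 0.028],
    [-0.118, 0.168, -0.561, -0.079, -0.165, 0.028],
    [-0.118, 0.168, -0.561, -0.079, -0.165, 0.028],
    [-0.118, 0.168, -0.561, -0.079, -0.165, 0.028]
  ]
}}

```text
time_s: 28.65
position: [0.5096, 0.1002, 0.3001]
tcp_rot: [[0.285, 0.866, 0.412], [0.497, -0.501, 0.709], [0.82, 0.003, -0.573]]
force: [-0.7, 0.1, -1.7]
opening: 0.74
grasp_force: 29.9
```

>>> {"fn": "send_rows", "kwargs": {
  "moves": [
    [-0.738, 0.799, -0.217, -0.176, -0.055, 0.135],
    [-0.738, 0.799, -0.217, -0.176, -0.055, 0.135],
    [-0.738, 0.799, -0.217, -0.176, -0.055, 0.135],
    [-0.738, 0.799, -0.217, -0.176, -0.055, 0.135],
    [-0.738, 0.799, -0.217, -0.176, -0.055, 0.135],
    [-0.738, 0.799, -0.217, -0.176, -0.055, 0.135],
    [-0.738, 0.799, -0.217, -0.176, -0.055, 0.135],
    [-0.738, 0.799, -0.217, -0.176, -0.055, 0.135],
    [-0.738, 0.799, -0.217, -0.176, -0.055, 0.135]
  ]
}}

```text
time_s: 29.55
position: [0.6072, -0.1267, 0.1807]
tcp_rot: [[0.489, 0.645, 0.587], [0.414, -0.764, 0.495], [0.768, 0.001, -0.641]]
force: [-0.1, 0.4, -1.6]
opening: 0.741
grasp_force: 29.8
```

```bash
cat >> h.py <<'E'
def rimair(c,n,xy):
    p,P,h,_,M=shot(n)
    m=mask(h,*COL[c])&(np.hypot(P[...,0]-xy[0],P[...,1]-xy[1])<.07)&(P[...,2]>.06);Q=P[m]
    q=Q[Q[:,2]>np.percentile(Q[:,2],99)-.012];A=np.c_[q[:,:2]-q[:,:2].mean(0),np.ones(len(q))]
    print(n,c,len(q),np.percentile(Q[:,2],99.5).round(4),circ(q)[0].round(4),np.linalg.lstsq(A,q[:,2],rcond=None)[0].round(3))
    return p
E
python3 - <<'E'
from h import *
from ik import *
s,T=tool();print(s['time_s'],s['position'],s['opening'],np.round(s['tcp_rot'],3).tolist())
for n in ('wrist','scene'):rimair('blue',n,(.598,-.138));rimair('orange',n,(.505,.002))
E
```

```text
29.55 [ 0.60722503 -0.12670545  0.18073861] 0.7412050477840134 [[0.489, 0.645, 0.587], [0.414, -0.764, 0.495], [0.768, 0.001, -0.641]]
wrist blue 1741 0.2167 [ 0.5963 -0.1363] [0.029 0.055 0.214]Traceback (most recent call last):
  File "<stdin>", line 4, in <module>
  File "h.py", line 26, in rimair
    q=Q[Q[:,2]>np.percentile(Q[:,2],99)-.012];A=np.c_[q[:,:2]-q[:,:2].mean(0),np.ones(len(q))]
               ~~~~~~~~~~~~~^^^^^^^^^^^
    return _quantile_unchecked(
        a, q, axis, out, overwrite_input, method, keepdims, weights)
    return _ureduce(a,
                    func=_quantile_ureduce_func,
    ...<5 lines>...
                    overwrite_input=overwrite_input,
                    method=method)
    r = func(a, **kwargs)
    result = _quantile(arr,
                       quantiles=q,
    ...<2 lines>...
                       out=out,
                       weights=wgt)
    slices_having_nans = np.isnan(arr[-1, ...])
                                  ~~~^^^^^^^^^
IndexError: index -1 is out of bounds for axis 0 with size 0
```

Run:
```python
from ik import *
R=tilt(40,-43.5);a=R[:,2];g=np.array([.598,-.138,.080])+.019*a
plan((g,R))
print((R.T@np.array([0,0,-.005])/.25).round(4))
```

```text
row [-0.352, 0.006, 0.293, 0.0, -0.041, 0.002] rows>=2.3
[-0.0145 -0.      0.0138]
```

>>> {"fn": "send_rows", "kwargs": {
  "moves": [
    [-0.17, 0, 0.15, 0, -0.041, 0],
    [-0.352, 0.006, 0.293, 0, -0.041, 0.002],
    [-0.352, 0.006, 0.293, 0, -0.041, 0.002],
    [-0.352, 0.006, 0.293, 0, -0.041, 0.002],
    [-0.352, 0.006, 0.293, 0, -0.041, 0.002],
    [-0.352, 0.006, 0.293, 0, -0.041, 0.002]
  ]
}}

```text
time_s: 30.25
position: [0.6099, -0.1322, 0.0683]
tcp_rot: [[0.526, 0.641, 0.559], [0.444, -0.767, 0.463], [0.725, 0.005, -0.689]]
force: [-0.3, -0.0, -0.8]
opening: 0.744
grasp_force: 29.8
```

>>> {"fn": "send_rows", "kwargs": {
  "moves": [
    [-0.0145, 0, 0.0138, 0, 0, 0],
    [-0.0145, 0, 0.0138, 0, 0, 0],
    [-0.0145, 0, 0.0138, 0, 0, 0]
  ]
}}

```text
time_s: 30.55
position: [0.6094, -0.1322, 0.0621]
tcp_rot: [[0.527, 0.641, 0.558], [0.443, -0.767, 0.463], [0.725, 0.003, -0.689]]
force: [0.2, 0.3, -1.3]
opening: 0.739
grasp_force: 29.8
```

Run:
```python
from h import *
rimair('blue','wrist',(.598,-.138))
```

```text
wrist blue 1653 0.1004 [ 0.5998 -0.1408] [0.015 0.01  0.096]
```

Nearly upright; lowering in small steps until contact.

>>> {"fn": "send_rows", "kwargs": {
  "moves": [
    [-0.006, 0, 0.0055, 0, 0, 0],
    [-0.006, 0, 0.0055, 0, 0, 0],
    [-0.006, 0, 0.0055, 0, 0, 0]
  ]
}}

```text
time_s: 30.9
position: [0.6098, -0.132, 0.0611]
tcp_rot: [[0.526, 0.641, 0.559], [0.442, -0.768, 0.465], [0.727, 0.003, -0.687]]
force: [-3.1, -1.7, 7.1]
opening: 0.743
grasp_force: 29.7
```

>>> {"fn": "send_rows", "kwargs": {
  "moves": [
    [-0.003, 0, 0.003, 0, 0, 0],
    [-0.003, 0, 0.003, 0, 0, 0],
    [-0.003, 0, 0.003, 0, 0, 0]
  ]
}}

```text
time_s: 31.2
position: [0.61, -0.1318, 0.0611]
tcp_rot: [[0.525, 0.641, 0.56], [0.441, -0.768, 0.465], [0.728, 0.003, -0.685]]
force: [-4.2, -1.0, 10.2]
opening: 0.737
grasp_force: 29.7
```

>>> {"fn": "send_rows", "kwargs": {
  "moves": [
    [0, 0, 0, 0, 0, 0],
    [0, 0, 0, 0, 0, 0],
    [0, 0, 0, 0, 0, 0],
    [0, 0, 0, 0, 0, 0],
    [0, 0, 0, 0, 0, 0],
    [0, 0, 0, 0, 0, 0]
  ],
  "grip": 1
}}

```text
time_s: 31.8
position: [0.6092, -0.132, 0.0583]
tcp_rot: [[0.528, 0.641, 0.557], [0.443, -0.767, 0.464], [0.725, 0.002, -0.689]]
force: [-0.8, -0.3, 0.3]
opening: 0.994
grasp_force: 0.0
```

>>> {"fn": "send_rows", "kwargs": {
  "moves": [
    [0, 0, -0.1, 0, 0, 0],
    [0, 0, -0.3, 0, 0, 0],
    [0, 0, -0.48, 0, 0, 0],
    [0.2, -0.1, -0.7, 0, -0.3, 0],
    [0.2, -0.1, -0.7, 0, -0.52, 0],
    [0.2, -0.1, -0.7, 0, -0.52, 0],
    [0.2, -0.1, -0.7, 0, -0.52, 0],
    [0.2, -0.1, -0.7, 0, -0.52, 0],
    [0.2, -0.1, -0.7, 0, -0.52, 0],
    [0.2, -0.1, -0.7, 0, -0.52, 0]
  ]
}}

```text
time_s: 32.8
position: [0.5244, -0.1694, 0.2158]
tcp_rot: [[0.764, 0.645, -0.002], [0.645, -0.764, -0.007], [-0.006, 0.004, -1.0]]
force: [0.2, -0.4, -0.4]
opening: 0.999
grasp_force: 0.0
```

Run:
```python
from h import *
s,T=tool();print(s['time_s'],s['position'],np.round(s['joint_positions'],1))
p=rimair('blue','wrist',(.598,-.138));q=rimair('blue','scene',(.598,-.138));rimair('orange','scene',(.505,.002));rimair('green','scene',(.576,.128))
r,P,h,c,M=shot('side');rimair('orange','side',(.505,.002))
for im,Pn in ((q,'scene'),(r,'side')):
    pass
cv2.imwrite('pics/chk2.png',np.vstack([np.hstack([cv2.resize(p,(400,300)),cv2.resize(q,(400,300))]),np.hstack([cv2.resize(q[80:210,400:560],(400,300)),cv2.resize(r[120:220,200:330],(400,300))])])[:,:,::-1])
```

```text
32.8 [ 0.52444912 -0.16942515  0.21576354] [-29.3  23.4  91.7  -0.4  64.9  20.7]
wrist blue 563 0.0965 [ 0.5955 -0.1421] [ 0.015 -0.025  0.094]
scene blue 332 0.0966 [ 0.5966 -0.1419] [ 0.003 -0.008  0.091]
scene orange 303 0.0963 [0.5072 0.0015] [ 0.011 -0.009  0.091]
scene green 278 0.0957 [0.5767 0.1284] [ 0.004 -0.027  0.09 ]
side orange 323 0.0962 [0.5052 0.0016] [0.002 0.004 0.09 ]
```

View pics/chk2.png

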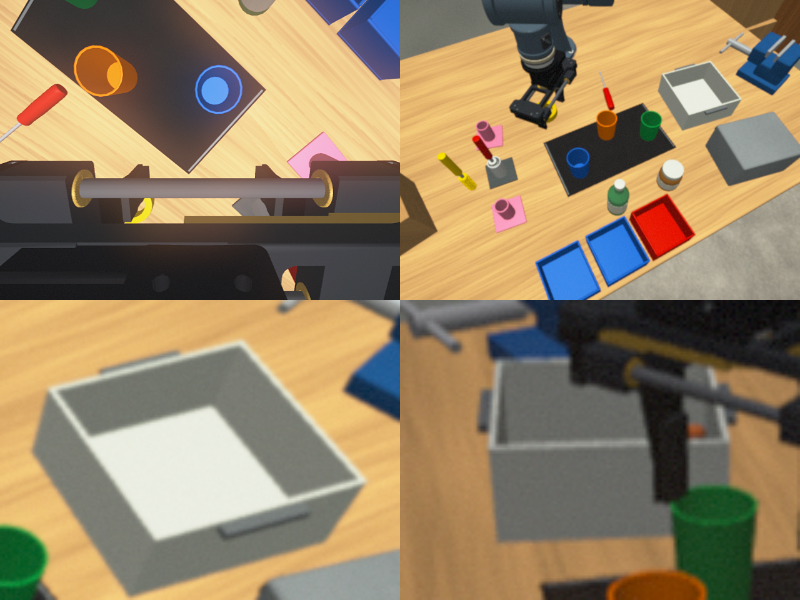

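Both cups are upright and empty: blue (218,90) and orange (95,70) in the top-left panel. No balls on the bench, and one ball shows at (695,432) in the tub; the rest may be hidden behind the near wall. I'll look from above the tub to be sure.

Run:
```python
from ik import *
plan(([.48,.28,.30],down(60)))
```

```text
sub 0 [0.515, -0.748, -0.174, -0.0, 0.002, -0.113] rows>=4.6
sub 1 [0.639, -0.646, -0.172, -0.0, 0.002, -0.113] rows>=4.6
```

>>> {"fn": "send_rows", "kwargs": {
  "moves": [
    [0.515, -0.748, -0.174, 0, 0, -0.113],
    [0.515, -0.748, -0.174, 0, 0, -0.113],
    [0.515, -0.748, -0.174, 0, 0, -0.113],
    [0.515, -0.748, -0.174, 0, 0, -0.113],
    [0.515, -0.748, -0.174, 0, 0, -0.113],
    [0.515, -0.748, -0.174, 0, 0, -0.113]
  ]
}}

```text
time_s: 33.7
position: [0.5003, 0.057, 0.2583]
tcp_rot: [[0.64, 0.768, -0.002], [0.768, -0.64, -0.004], [-0.005, 0.001, -1.0]]
force: [-0.0, -0.9, 0.1]
opening: 1.001
grasp_force: 0.0
```

>>> {"fn": "send_rows", "kwargs": {
  "moves": [
    [0.639, -0.646, -0.172, 0, 0, -0.113],
    [0.639, -0.646, -0.172, 0, 0, -0.113],
    [0.639, -0.646, -0.172, 0, 0, -0.113],
    [0.639, -0.646, -0.172, 0, 0, -0.113],
    [0.639, -0.646, -0.172, 0, 0, -0.113],
    [0.639, -0.646, -0.172, 0, 0, -0.113],
    [0.639, -0.646, -0.172, 0, 0, -0.113]
  ]
}}

```text
time_s: 34.4
position: [0.4804, 0.2795, 0.2988]
tcp_rot: [[0.497, 0.868, -0.004], [0.868, -0.497, -0.007], [-0.008, -0.0, -1.0]]
force: [0.8, -0.1, 0.2]
opening: 1.001
grasp_force: 0.0
```

Run:
```python
from h import *
from ik import *
p,P,h,c,M=shot('wrist');cv2.imwrite('pics/tub.png',p[:,:,::-1])
m=mask(h,(0,90,60),(16,255,255))&(P[...,1]>.25)&(P[...,1]<.47)&(P[...,0]>.42)&(P[...,0]<.64)&(P[...,2]<.09)
n,l,st,ce=cv2.connectedComponentsWithStats(m.astype(np.uint8))
for i in range(1,n):
    if st[i,4]>20: print(st[i].tolist(),P[l==i].mean(0).round(3))
plan(([.44,0,.33],down(0)),([.485,-.375,.33],down(-60)))
```

```text
[346, 27, 27, 31, 408] [0.617 0.427 0.023]
[215, 97, 15, 24, 54] [0.421 0.455 0.001]
[387, 146, 14, 14, 154] [0.593 0.287 0.023]
[400, 155, 14, 14, 154] [0.603 0.268 0.023]
[365, 171, 14, 14, 145] [0.553 0.272 0.023]
[313, 219, 12, 6, 21] [0.454 0.251 0.001]
[296, 227, 10, 7, 32] [0.426 0.253 0.001]
sub 0 [-0.524, 0.208, -0.058, 0.001, 0.002, 0.334] rows>=3.5
sub 1 [-0.35, 0.443, -0.061, 0.001, 0.002, 0.334] rows>=3.5
sub 0 [0.09, 0.75, 0.0, -0.0, -0.0, 0.333] rows>=3.8
sub 1 [0.453, 0.605, 0.0, -0.0, -0.0, 0.333] rows>=3.8
```

View pics/tub.png

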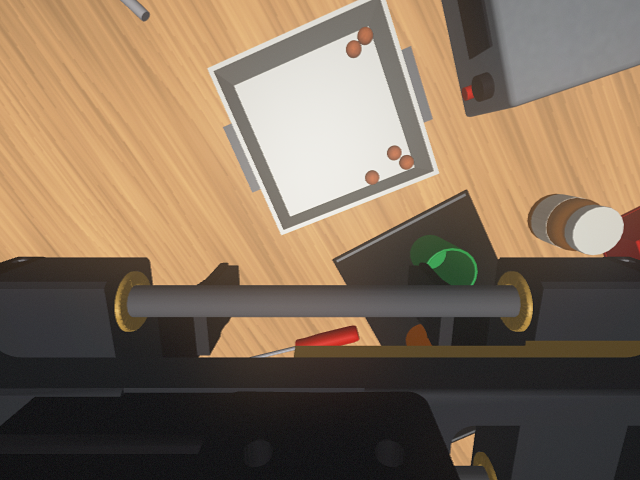

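All 5 balls are in the tub: (365,35), (354,49), (394,153), (406,161), (372,177). With the green cup that makes 6 items, so the set is complete. Now the brush.

>>> {"fn": "send_rows", "kwargs": {
  "moves": [
    [-0.524, 0.208, -0.058, 0, 0, 0.334],
    [-0.524, 0.208, -0.058, 0, 0, 0.334],
    [-0.524, 0.208, -0.058, 0, 0, 0.334],
    [-0.524, 0.208, -0.058, 0, 0, 0.334],
    [-0.524, 0.208, -0.058, 0, 0, 0.334]
  ]
}}

```text
time_s: 34.95
position: [0.4601, 0.1383, 0.3146]
tcp_rot: [[0.867, 0.497, -0.004], [0.497, -0.867, -0.006], [-0.006, 0.003, -1.0]]
force: [0.1, 0.9, 0.1]
opening: 0.999
grasp_force: 0.0
```

>>> {"fn": "send_rows", "kwargs": {
  "moves": [
    [-0.35, 0.443, -0.061, 0, 0, 0.334],
    [-0.35, 0.443, -0.061, 0, 0, 0.334],
    [-0.35, 0.443, -0.061, 0, 0, 0.334],
    [-0.35, 0.443, -0.061, 0, 0, 0.334],
    [-0.35, 0.443, -0.061, 0, 0, 0.334]
  ]
}}

```text
time_s: 35.45
position: [0.44, 0.0002, 0.3306]
tcp_rot: [[1.0, -0.0, -0.004], [-0.0, -1.0, -0.005], [-0.004, 0.005, -1.0]]
force: [-0.4, 0.2, -0.3]
opening: 1.004
grasp_force: 0.0
```

>>> {"fn": "send_rows", "kwargs": {
  "moves": [
    [0, 0.75, 0, 0, 0, 0],
    [0, 0.75, 0, 0, 0, 0],
    [0, 0.75, 0, 0, 0, 0],
    [0, 0.75, 0, 0, 0, 0],
    [0, 0.75, 0, 0, 0, 0]
  ]
}}

```text
time_s: 35.95
position: [0.4412, -0.1897, 0.3313]
tcp_rot: [[1.0, 0.001, -0.004], [0.001, -1.0, -0.007], [-0.004, 0.007, -1.0]]
force: [-0.0, 1.0, 0.2]
opening: 1.001
grasp_force: 0.0
```

>>> {"fn": "send_rows", "kwargs": {
  "moves": [
    [0, 0.75, 0, 0, 0, 0],
    [0, 0.75, 0, 0, 0, 0],
    [0, 0.75, 0, 0, 0, 0],
    [0, 0.75, 0, 0, 0, 0],
    [0, 0.75, 0, 0, 0, 0],
    [0, 0.75, 0, 0, 0, 0]
  ]
}}

```text
time_s: 36.55
position: [0.4411, -0.372, 0.3319]
tcp_rot: [[1.0, 0.004, -0.005], [0.004, -1.0, -0.003], [-0.005, 0.003, -1.0]]
force: [-0.1, -0.2, -0.0]
opening: 1.003
grasp_force: 0.0
```

Run:
```python
from h import *
s,T=tool();print(s['time_s'],s['position'],np.round(s['joint_positions'],1))
for n in ('wrist','side','scene'):
    p,P,h,c,M=shot(n)
    if n=='wrist':cv2.imwrite('pics/br.png',p[:,:,::-1])
    m=(mask(h,(0,120,40),(7,255,255))|mask(h,(174,120,40),(180,255,255)))&(P[...,2]>.1)&(P[...,2]<.22)&(np.hypot(P[...,0]-.483,P[...,1]+.373)<.05)
    Q=P[m];C=M[:2,3];
    if len(Q)<20: continue
    q=Q[Q[:,2]>Q[:,2].max()-.006];print(n,'top',len(q),q.mean(0).round(4),(q.max(0)+q.min(0))[:2]/2)
    if n!='wrist':
        for z in (.13,.17,.195):
            k=Q[abs(Q[:,2]-z)<.012].mean(0)[:2] if (abs(Q[:,2]-z)<.012).any() else [0,0];d=C-k;print(n,z,(k-d/np.linalg.norm(d)*.0087).round(4))
    m=mask(h,(22,150,80),(32,255,255))&(P[...,1]<-.3)&(P[...,0]>.35);Q=P[m]
    if len(Q):print('yellow',Q.min(0).round(3),Q.max(0).round(3))
    # tube top: grey ring
    m=mask(h,(0,0,60),(180,60,255))&(abs(P[...,2]-.076)<.006)&(np.hypot(P[...,0]-.483,P[...,1]+.373)<.04);Q=P[m]
    if len(Q)>10:print('tube',len(Q),circ(Q),(Q.max(0)+Q.min(0))[:2]/2)
```

```text
36.55 [ 0.44106473 -0.37199283  0.33186382] [-51.1  19.4  78.7  -0.3  82.   38.8]
wrist top 415 [ 0.4832 -0.3735  0.2107] [ 0.48307385 -0.3733359 ]
yellow [ 0.47  -0.478  0.002] [ 0.5   -0.455  0.203]
tube 204 (array([ 0.48143142, -0.37224852]), np.float64(0.01863498774681356)) [ 0.48382537 -0.37207586]
side top 149 [ 0.4816 -0.3748  0.2097] [ 0.48163141 -0.37319292]
side 0.13 [ 0.4822 -0.3729]
side 0.17 [ 0.4822 -0.3723]
side 0.195 [ 0.4823 -0.3719]
yellow [ 0.406 -0.481  0.005] [ 0.52  -0.322  0.458]
tube 292 (array([ 0.48094013, -0.37130905]), np.float64(0.017776573130268286)) [ 0.48079874 -0.37183142]
scene top 117 [ 0.4854 -0.3724  0.2098] [ 0.48424234 -0.37207518]
scene 0.13 [ 0.4839 -0.3732]
scene 0.17 [ 0.4833 -0.3734]
scene 0.195 [ 0.4833 -0.3728]
yellow [ 0.422 -0.503 -0.003] [ 0.503 -0.368  0.458]
tube 200 (array([ 0.48280563, -0.37171593]), np.float64(0.017586842568217676)) [ 0.48350808 -0.37175569]
```

View pics/br.png

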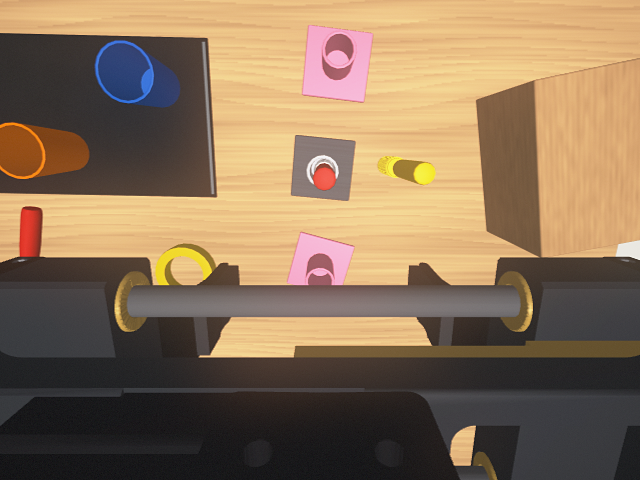

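Wrist view: the red brush top (324,176) sits in the grey tube on the dark foot. The yellow brush (415,172) stands 93 mm away and is clear of the gripper.

Run:
```python
from ik import *
plan(([.4828,-.373,.30],down(0)),([.4828,-.373,.168],down(0)))
```

```text
row [0.167, 0.009, 0.131, 0.003, 0.002, 0.003] rows>=1.1
row [-0.0, 0.0, 0.528, 0.0, 0.0, 0.0] rows>=2.6
```

>>> {"fn": "send_rows", "kwargs": {
  "moves": [
    [0.167, 0.009, 0.131, 0.003, 0.002, 0.003],
    [0.167, 0.009, 0.131, 0.003, 0.002, 0.003],
    [0.167, 0.009, 0.131, 0.003, 0.002, 0.003],
    [0.167, 0.009, 0.131, 0.003, 0.002, 0.003],
    [0.167, 0.009, 0.131, 0.003, 0.002, 0.003]
  ],
  "grip": 0.8
}}

```text
time_s: 37.2
position: [0.4823, -0.3754, 0.3014]
tcp_rot: [[1.0, -0.003, 0.001], [-0.003, -1.0, -0.002], [0.001, 0.002, -1.0]]
force: [0.4, -0.3, 0.7]
opening: 0.805
grasp_force: 0.0
```

>>> {"fn": "send_rows", "kwargs": {
  "moves": [
    [0, 0, 0.15, 0, 0, 0],
    [0, 0, 0.3, 0, 0, 0],
    [0, 0, 0.45, 0, 0, 0],
    [0, 0, 0.528, 0, 0, 0],
    [0, 0, 0.528, 0, 0, 0],
    [0, 0, 0.528, 0, 0, 0],
    [0, 0, 0.528, 0, 0, 0]
  ]
}}

```text
time_s: 37.9
position: [0.4834, -0.377, 0.1704]
tcp_rot: [[1.0, -0.003, 0.003], [-0.003, -1.0, -0.004], [0.003, 0.004, -1.0]]
force: [0.8, 0.4, 0.3]
opening: 0.799
grasp_force: 0.0
```

>>> {"fn": "send_rows", "kwargs": {
  "moves": [
    [0, 0, 0, 0, 0, 0],
    [0, 0, 0, 0, 0, 0],
    [0, 0, 0, 0, 0, 0],
    [0, 0, 0, 0, 0, 0],
    [0, 0, 0, 0, 0, 0],
    [0, 0, 0, 0, 0, 0],
    [0, 0, 0, 0, 0, 0],
    [0, 0, 0, 0, 0, 0],
    [0, 0, 0, 0, 0, 0],
    [0, 0, 0, 0, 0, 0],
    [0, 0, 0, 0, 0, 0],
    [0, 0, 0, 0, 0, 0]
  ],
  "grip": 0
}}

```text
time_s: 39.1
position: [0.4824, -0.3755, 0.1679]
tcp_rot: [[1.0, -0.003, -0.001], [-0.003, -1.0, -0.001], [-0.001, 0.001, -1.0]]
force: [0.3, 0.7, 0.1]
opening: 0.242
grasp_force: 30.0
```

Run:
```python
from ik import *
from rig import readout
s=readout.read_state();np.save('brush_grasp.npy',s['position']);print(s['position'],s['opening'],s['grasp_force'])
plan((np.array(s['position'])+[0,0,.20],down(0)),([.504,0,.355],down(0)))
```

```text
[ 0.48240134 -0.37552639  0.16793483] 0.24249903105355966 29.99363601207733
row [-0.0, 0.0, -0.8, 0.0, 0.0, -0.002] rows>=4.0
sub 0 [0.043, -0.751, 0.026, 0.0, 0.0, 0.0] rows>=3.8
sub 1 [0.043, -0.751, 0.026, 0.0, 0.0, 0.0] rows>=3.8
```

>>> {"fn": "send_rows", "kwargs": {
  "moves": [
    [0, 0, -0.15, 0, 0, 0],
    [0, 0, -0.3, 0, 0, 0],
    [0, 0, -0.45, 0, 0, 0],
    [0, 0, -0.6, 0, 0, 0],
    [0, 0, -0.8, 0, 0, 0],
    [0, 0, -0.8, 0, 0, 0],
    [0, 0, -0.8, 0, 0, 0],
    [0, 0, -0.8, 0, 0, 0]
  ]
}}

```text
time_s: 39.9
position: [0.4817, -0.3747, 0.3662]
tcp_rot: [[1.0, -0.003, -0.003], [-0.003, -1.0, 0.002], [-0.003, -0.002, -1.0]]
force: [0.4, 1.4, -1.9]
opening: 0.243
grasp_force: 30.0
```

>>> {"fn": "send_rows", "kwargs": {
  "moves": [
    [0.043, -0.75, 0.026, 0, 0, 0],
    [0.043, -0.75, 0.026, 0, 0, 0],
    [0.043, -0.75, 0.026, 0, 0, 0],
    [0.043, -0.75, 0.026, 0, 0, 0],
    [0.043, -0.75, 0.026, 0, 0, 0]
  ]
}}

```text
time_s: 40.4
position: [0.4922, -0.1823, 0.3591]
tcp_rot: [[1.0, 0.002, -0.005], [0.002, -1.0, 0.005], [-0.005, -0.005, -1.0]]
force: [0.7, -0.3, -0.1]
opening: 0.243
grasp_force: 30.0
```

>>> {"fn": "send_rows", "kwargs": {
  "moves": [
    [0.02, -0.6, 0.1, 0, 0, 0],
    [0.02, -0.6, 0.1, 0, 0, 0],
    [0.02, -0.6, 0.1, 0, 0, 0],
    [0.02, -0.6, 0.1, 0, 0, 0],
    [0.02, -0.6, 0.1, 0, 0, 0]
  ]
}}

```text
time_s: 40.9
position: [0.4986, -0.0374, 0.3346]
tcp_rot: [[1.0, -0.001, -0.004], [-0.001, -1.0, -0.001], [-0.004, 0.001, -1.0]]
force: [-0.8, -0.1, -0.5]
opening: 0.244
grasp_force: 30.0
```

```bash
cat > br.py <<'E'
from h import *
from ik import *
def brush(n='scene',show=None):  # axis from red handle + white head
    s,T=tool();p,P,h,c,M=shot(n);t=s['position'];C=M[:2,3]
    near=(np.hypot(P[...,0]-t[0],P[...,1]-t[1])<.035)
    red=(mask(h,(0,120,40),(7,255,255))|mask(h,(174,120,40),(180,255,255)))&near
    head=mask(h,(0,0,90),(180,70,255))&near&(P[...,2]<t[2]-.075)&(P[...,2]>.1)
    for nm,m,r in (('red',red,.0087),('head',head,.009)):
        Q=P[m]
        if len(Q)<15: print(nm,len(Q));continue
        k=Q.mean(0);d=C-k[:2];print(n,nm,len(Q),(k[:2]-d/np.linalg.norm(d)*r).round(4),k[2].round(3),Q[:,2].min().round(4))
    return p
def cups():
    for n in ('scene','side'):
        p,P,h,c,M=shot(n)
        for k,b in (('orange',(.42,.66,-.09,.08)),('blue',(.45,.7,-.25,-.03)),('green',(.45,.7,.06,.22))):
            Q=rim(P,h,k,b)
            if len(Q)>30:
                x,r=circ(Q);print(n,k,len(Q),x.round(4),r.round(4))
E
python3 - <<'E'
from br import *
s,T=tool();print(s['time_s'],s['position'])
brush('scene');p=brush('side');cups()
E
```

```text
40.9 [ 0.49861315 -0.03744701  0.33463059]
scene red 656 [ 0.4988 -0.0359] 0.34 0.0043
scene head 471 [ 0.4986 -0.0357] 0.226 0.1829
side red 485 [ 0.4978 -0.0374] 0.323 0.0062
side head 307 [ 0.4984 -0.0363] 0.223 0.1772
scene orange 303 [0.5072 0.0015] 0.0317
scene blue 338 [ 0.5966 -0.1419] 0.0317
scene green 267 [0.5767 0.1285] 0.0315
side orange 321 [0.505  0.0017] 0.0317
side blue 366 [ 0.5941 -0.142 ] 0.0315
side green 217 [0.575  0.1291] 0.0316
```

Run:
```python
from ik import *
plan(([.506,.0016,.27],down(0)),([.506,.0016,.175],down(0)))
```

```text
row [0.025, -0.166, 0.264, 0.001, 0.0, -0.003] rows>=1.6
row [-0.0, 0.0, 0.38, 0.0, 0.0, 0.0] rows>=1.9
```

>>> {"fn": "send_rows", "kwargs": {
  "moves": [
    [0.025, -0.166, 0.1, 0, 0, 0],
    [0.025, -0.166, 0.264, 0, 0, 0],
    [0.025, -0.166, 0.264, 0, 0, 0],
    [0.025, -0.166, 0.264, 0, 0, 0],
    [0.025, -0.166, 0.264, 0, 0, 0],
    [0.025, -0.166, 0.264, 0, 0, 0]
  ]
}}

```text
time_s: 41.7
position: [0.5072, 0.0022, 0.2722]
tcp_rot: [[1.0, -0.004, 0.004], [-0.004, -1.0, -0.002], [0.004, 0.002, -1.0]]
force: [0.1, -0.9, -1.2]
opening: 0.244
grasp_force: 30.0
```

Run:
```python
from br import *
brush('side');brush('scene');cups()
plan(([.506,.0016,.175],down(0)))
```

```text
side red 411 [0.5065 0.0031] 0.259 0.0044
side head 256 [0.5068 0.0047] 0.162 0.1219
scene red 553 [0.507  0.0036] 0.275 0.0055
scene head 396 [0.5074 0.0037] 0.163 0.1191
scene orange 234 [0.5073 0.0014] 0.0317
scene blue 337 [ 0.5965 -0.142 ] 0.0318
scene green 273 [0.5767 0.1283] 0.0315
side orange 314 [0.5052 0.0017] 0.0319
side blue 359 [ 0.5939 -0.1421] 0.0315
side green 209 [0.5749 0.129 ] 0.0316
row [-0.001, 0.005, 0.384, 0.001, -0.001, -0.002] rows>=1.9
```

>>> {"fn": "send_rows", "kwargs": {
  "moves": [
    [0, 0.004, 0.1, 0, 0, 0],
    [0, 0.004, 0.2, 0, 0, 0],
    [0, 0.004, 0.3, 0, 0, 0],
    [0, 0.004, 0.384, 0, 0, 0],
    [0, 0.004, 0.384, 0, 0, 0],
    [0, 0.004, 0.384, 0, 0, 0],
    [0, 0.004, 0.384, 0, 0, 0],
    [0, 0.004, 0.384, 0, 0, 0],
    [0, 0.004, 0.384, 0, 0, 0]
  ]
}}

```text
time_s: 42.8
position: [0.5063, 0.0021, 0.1752]
tcp_rot: [[1.0, -0.003, 0.002], [-0.003, -1.0, -0.001], [0.002, 0.001, -1.0]]
force: [1.2, 0.5, -0.9]
opening: 0.244
grasp_force: 30.0
```

Tip at about z 0.017. Now up 50 mm (tip about 0.063 in the cup) and down again.

>>> {"fn": "send_rows", "kwargs": {
  "moves": [
    [0, 0, -0.1, 0, 0, 0],
    [0, 0, -0.2, 0, 0, 0],
    [0, 0, -0.21, 0, 0, 0],
    [0, 0, -0.21, 0, 0, 0],
    [0, 0, -0.21, 0, 0, 0],
    [0, 0, -0.21, 0, 0, 0],
    [0, 0, -0.21, 0, 0, 0]
  ]
}}

```text
time_s: 43.5
position: [0.505, 0.0024, 0.2257]
tcp_rot: [[1.0, -0.003, -0.002], [-0.003, -1.0, -0.0], [-0.002, 0.0, -1.0]]
force: [0.2, -0.4, -1.4]
opening: 0.244
grasp_force: 30.0
```

>>> {"fn": "send_rows", "kwargs": {
  "moves": [
    [0, 0, 0.1, 0, 0, 0],
    [0, 0, 0.21, 0, 0, 0],
    [0, 0, 0.21, 0, 0, 0],
    [0, 0, 0.21, 0, 0, 0],
    [0, 0, 0.21, 0, 0, 0],
    [0, 0, 0.21, 0, 0, 0],
    [0, 0, 0.21, 0, 0, 0]
  ]
}}

```text
time_s: 44.2
position: [0.5064, 0.0021, 0.1752]
tcp_rot: [[1.0, -0.003, 0.002], [-0.003, -1.0, -0.001], [0.002, 0.001, -1.0]]
force: [0.4, -0.1, -0.9]
opening: 0.245
grasp_force: 30.0
```

>>> {"fn": "send_rows", "kwargs": {
  "moves": [
    [0, 0, -0.15, 0, 0, 0],
    [0, 0, -0.3, 0, 0, 0],
    [0, 0, -0.48, 0, 0, 0],
    [0, 0, -0.48, 0, 0, 0],
    [0, 0, -0.48, 0, 0, 0],
    [0, 0, -0.48, 0, 0, 0]
  ]
}}

```text
time_s: 44.8
position: [0.5045, 0.0026, 0.2932]
tcp_rot: [[1.0, -0.003, -0.003], [-0.003, -1.0, -0.0], [-0.003, 0.0, -1.0]]
force: [0.1, 0.5, -1.7]
opening: 0.243
grasp_force: 30.0
```

Run:
```python
from br import *
s,T=tool();print(s['time_s'],s['position'])
brush('scene');cups()
plan(([.5955,-.142,.29],down(0)),([.5955,-.142,.175],down(0)))
```

```text
44.8 [0.50445416 0.00259718 0.29315315]
scene red 572 [0.5046 0.0039] 0.297 0.0028
scene head 409 [0.5043 0.0044] 0.185 0.1409
scene orange 269 [0.5072 0.0015] 0.0316
scene blue 335 [ 0.5965 -0.142 ] 0.0317
scene green 265 [0.5767 0.1284] 0.0316
side orange 319 [0.5051 0.0019] 0.0317
side blue 361 [ 0.5939 -0.142 ] 0.0315
side green 213 [0.5747 0.1291] 0.0315
row [0.365, 0.577, 0.009, 0.0, 0.002, -0.002] rows>=3.4
row [-0.0, 0.0, 0.46, 0.0, 0.0, 0.0] rows>=2.3
```

>>> {"fn": "send_rows", "kwargs": {
  "moves": [
    [0.365, 0.577, 0.009, 0, 0, 0],
    [0.365, 0.577, 0.009, 0, 0, 0],
    [0.365, 0.577, 0.009, 0, 0, 0],
    [0.365, 0.577, 0.009, 0, 0, 0],
    [0.365, 0.577, 0.009, 0, 0, 0],
    [0.365, 0.577, 0.009, 0, 0, 0],
    [0.365, 0.577, 0.009, 0, 0, 0]
  ]
}}

```text
time_s: 45.65
position: [0.5954, -0.1408, 0.2913]
tcp_rot: [[1.0, -0.002, -0.003], [-0.002, -1.0, 0.001], [-0.003, -0.001, -1.0]]
force: [0.2, 0.5, -0.9]
opening: 0.248
grasp_force: 30.0
```

Run:
```python
from br import *
s,T=tool();print(s['time_s'],s['position'])
brush('scene');cups()
plan(([.5953,-.142,.175],down(0)))
```

```text
45.65 [ 0.59539536 -0.14078881  0.29126938]
scene red 639 [ 0.595  -0.1397] 0.3 0.237
scene head 455 [ 0.5948 -0.1393] 0.184 0.1391
scene orange 300 [0.5071 0.0016] 0.0316
scene blue 265 [ 0.5966 -0.1419] 0.0317
scene green 262 [0.5767 0.1284] 0.0314
side orange 316 [0.5052 0.0019] 0.0317
side blue 360 [ 0.594  -0.1421] 0.0317
side green 218 [0.575  0.1292] 0.0317
row [-0.002, 0.004, 0.469, 0.0, 0.0, -0.001] rows>=2.3
```

>>> {"fn": "send_rows", "kwargs": {
  "moves": [
    [0, 0.008, 0.12, 0, 0, 0],
    [0, 0.008, 0.24, 0, 0, 0],
    [0, 0.008, 0.36, 0, 0, 0],
    [0, 0.008, 0.468, 0, 0, 0],
    [0, 0.008, 0.468, 0, 0, 0],
    [0, 0.008, 0.468, 0, 0, 0],
    [0, 0.008, 0.468, 0, 0, 0],
    [0, 0.008, 0.468, 0, 0, 0],
    [0, 0.008, 0.468, 0, 0, 0]
  ]
}}

```text
time_s: 46.7
position: [0.5972, -0.1446, 0.1765]
tcp_rot: [[1.0, -0.003, 0.002], [-0.003, -1.0, -0.002], [0.002, 0.002, -1.0]]
force: [0.2, -0.3, -0.7]
opening: 0.241
grasp_force: 30.0
```

>>> {"fn": "send_rows", "kwargs": {
  "moves": [
    [0, 0, -0.1, 0, 0, 0],
    [0, 0, -0.2, 0, 0, 0],
    [0, 0, -0.21, 0, 0, 0],
    [0, 0, -0.21, 0, 0, 0],
    [0, 0, -0.21, 0, 0, 0],
    [0, 0, -0.21, 0, 0, 0],
    [0, 0, -0.21, 0, 0, 0]
  ]
}}

```text
time_s: 47.4
position: [0.5958, -0.144, 0.2262]
tcp_rot: [[1.0, -0.003, -0.003], [-0.003, -1.0, 0.0], [-0.003, -0.0, -1.0]]
force: [-0.4, 1.3, -1.7]
opening: 0.247
grasp_force: 30.0
```

>>> {"fn": "send_rows", "kwargs": {
  "moves": [
    [0, 0, 0.1, 0, 0, 0],
    [0, 0, 0.21, 0, 0, 0],
    [0, 0, 0.21, 0, 0, 0],
    [0, 0, 0.21, 0, 0, 0],
    [0, 0, 0.21, 0, 0, 0],
    [0, 0, 0.21, 0, 0, 0],
    [0, 0, 0.21, 0, 0, 0]
  ]
}}

```text
time_s: 48.1
position: [0.5972, -0.1446, 0.1763]
tcp_rot: [[1.0, -0.003, 0.002], [-0.003, -1.0, -0.002], [0.002, 0.002, -1.0]]
force: [-0.4, -0.6, -0.9]
opening: 0.24
grasp_force: 30.0
```

>>> {"fn": "send_rows", "kwargs": {
  "moves": [
    [0, 0, -0.15, 0, 0, 0],
    [0, 0, -0.3, 0, 0, 0],
    [0, 0, -0.48, 0, 0, 0],
    [0, 0, -0.48, 0, 0, 0],
    [0, 0, -0.48, 0, 0, 0],
    [0, 0, -0.48, 0, 0, 0]
  ]
}}

```text
time_s: 48.7
position: [0.5954, -0.1437, 0.294]
tcp_rot: [[1.0, -0.003, -0.003], [-0.003, -1.0, 0.0], [-0.003, 0.0, -1.0]]
force: [0.4, -0.4, -1.5]
opening: 0.242
grasp_force: 30.0
```

Run:
```python
from br import *
s,T=tool();print(s['time_s'],s['position'])
brush('scene');cups()
plan(([.5755,.1288,.29],down(0)))
```

```text
48.7 [ 0.59543592 -0.14374687  0.29403672]
scene red 640 [ 0.595  -0.1425] 0.303 0.2389
scene head 470 [ 0.5947 -0.1422] 0.186 0.1419
scene orange 296 [0.5071 0.0015] 0.0317
scene blue 268 [ 0.5967 -0.1419] 0.0318
scene green 273 [0.5767 0.1284] 0.0315
side orange 311 [0.5052 0.0019] 0.0318
side blue 363 [ 0.5941 -0.1419] 0.0315
side green 225 [0.5751 0.1288] 0.0316
sub 0 [-0.042, -0.545, 0.007, -0.0, 0.001, -0.001] rows>=2.7
sub 1 [-0.041, -0.545, 0.007, -0.0, 0.001, -0.001] rows>=2.7
```

>>> {"fn": "send_rows", "kwargs": {
  "moves": [
    [-0.042, -0.545, 0.007, 0, 0, 0],
    [-0.042, -0.545, 0.007, 0, 0, 0],
    [-0.042, -0.545, 0.007, 0, 0, 0],
    [-0.042, -0.545, 0.007, 0, 0, 0]
  ]
}}

```text
time_s: 49.25
position: [0.5847, -0.0029, 0.2919]
tcp_rot: [[1.0, 0.002, -0.004], [0.002, -1.0, 0.002], [-0.004, -0.002, -1.0]]
force: [0.6, -0.0, -0.7]
opening: 0.243
grasp_force: 30.0
```

>>> {"fn": "send_rows", "kwargs": {
  "moves": [
    [-0.041, -0.545, 0.007, 0, 0, 0],
    [-0.041, -0.545, 0.007, 0, 0, 0],
    [-0.041, -0.545, 0.007, 0, 0, 0],
    [-0.041, -0.545, 0.007, 0, 0, 0],
    [-0.041, -0.545, 0.007, 0, 0, 0],
    [-0.041, -0.545, 0.007, 0, 0, 0]
  ]
}}

```text
time_s: 49.85
position: [0.5768, 0.127, 0.2907]
tcp_rot: [[1.0, -0.004, -0.001], [-0.004, -1.0, -0.002], [-0.001, 0.002, -1.0]]
force: [-0.3, 0.4, -0.0]
opening: 0.243
grasp_force: 30.0
```

Run:
```python
from br import *
s,T=tool();print(s['time_s'],s['position'])
brush('scene');cups()
plan(([.5755,.1287,.175],down(0)))
```

```text
49.85 [0.57676949 0.12700858 0.29070319]
scene red 556 [0.5777 0.129 ] 0.292 0.236
scene head 432 [0.5767 0.1284] 0.183 0.1391
scene orange 299 [0.5072 0.0016] 0.0316
scene blue 341 [ 0.5966 -0.142 ] 0.0317
scene green 244 [0.5769 0.1283] 0.0315
side orange 319 [0.5051 0.0019] 0.0317
side blue 359 [ 0.594  -0.1421] 0.0315
side green 230 [0.5751 0.1287] 0.0318
row [-0.005, -0.008, 0.464, 0.001, 0.0, -0.003] rows>=2.3
```

>>> {"fn": "send_rows", "kwargs": {
  "moves": [
    [-0.003, -0.004, 0.12, 0, 0, 0],
    [-0.003, -0.004, 0.24, 0, 0, 0],
    [-0.003, -0.004, 0.36, 0, 0, 0],
    [-0.003, -0.004, 0.464, 0, 0, 0],
    [-0.003, -0.004, 0.464, 0, 0, 0],
    [-0.003, -0.004, 0.464, 0, 0, 0],
    [-0.003, -0.004, 0.464, 0, 0, 0],
    [-0.003, -0.004, 0.464, 0, 0, 0],
    [-0.003, -0.004, 0.464, 0, 0, 0]
  ]
}}

```text
time_s: 50.9
position: [0.5766, 0.1293, 0.1767]
tcp_rot: [[1.0, -0.003, 0.002], [-0.003, -1.0, -0.001], [0.002, 0.001, -1.0]]
force: [0.3, 0.8, -0.7]
opening: 0.24
grasp_force: 30.0
```

>>> {"fn": "send_rows", "kwargs": {
  "moves": [
    [0, 0, -0.1, 0, 0, 0],
    [0, 0, -0.2, 0, 0, 0],
    [0, 0, -0.21, 0, 0, 0],
    [0, 0, -0.21, 0, 0, 0],
    [0, 0, -0.21, 0, 0, 0],
    [0, 0, -0.21, 0, 0, 0],
    [0, 0, -0.21, 0, 0, 0]
  ]
}}

```text
time_s: 51.6
position: [0.5751, 0.1293, 0.2266]
tcp_rot: [[1.0, -0.003, -0.003], [-0.003, -1.0, -0.001], [-0.003, 0.001, -1.0]]
force: [0.0, -0.3, -1.3]
opening: 0.24
grasp_force: 30.0
```

>>> {"fn": "send_rows", "kwargs": {
  "moves": [
    [0, 0, 0.1, 0, 0, 0],
    [0, 0, 0.21, 0, 0, 0],
    [0, 0, 0.21, 0, 0, 0],
    [0, 0, 0.21, 0, 0, 0],
    [0, 0, 0.21, 0, 0, 0],
    [0, 0, 0.21, 0, 0, 0],
    [0, 0, 0.21, 0, 0, 0]
  ]
}}

```text
time_s: 52.3
position: [0.5766, 0.1293, 0.1765]
tcp_rot: [[1.0, -0.003, 0.002], [-0.003, -1.0, -0.001], [0.002, 0.001, -1.0]]
force: [-1.1, 0.0, -1.4]
opening: 0.24
grasp_force: 30.0
```

>>> {"fn": "send_rows", "kwargs": {
  "moves": [
    [0, 0, -0.15, 0, 0, 0],
    [0, 0, -0.3, 0, 0, 0],
    [0, 0, -0.48, 0, 0, 0],
    [0, 0, -0.78, 0, 0, 0],
    [0, 0, -0.78, 0, 0, 0],
    [0, 0, -0.78, 0, 0, 0],
    [0, 0, -0.78, 0, 0, 0]
  ]
}}

```text
time_s: 53.0
position: [0.5754, 0.1294, 0.3704]
tcp_rot: [[1.0, -0.003, 0.0], [-0.003, -1.0, -0.001], [0.0, 0.001, -1.0]]
force: [-0.3, -0.6, -1.7]
opening: 0.246
grasp_force: 30.0
```

Run:
```python
from br import *
s,T=tool();print(s['time_s'],s['position'])
brush('scene');cups()
plan(([.4825,-.30,.365],down(0)))
```

```text
53.0 [0.57537169 0.12943219 0.37035639]
scene red 723 [0.5763 0.1313] 0.372 0.3155
scene head 533 [0.5756 0.1313] 0.26 0.2172
scene orange 295 [0.5072 0.0015] 0.0317
scene blue 338 [ 0.5965 -0.1419] 0.0318
scene green 273 [0.5767 0.1284] 0.0315
side orange 318 [0.5052 0.0018] 0.0317
side blue 359 [ 0.594 -0.142] 0.0315
side green 223 [0.5749 0.1289] 0.0316
sub 0 [-0.181, 0.859, 0.008, 0.0, 0.002, -0.001] rows>=4.4
sub 1 [-0.183, 0.859, 0.007, 0.0, 0.002, -0.001] rows>=4.4
```

>>> {"fn": "send_rows", "kwargs": {
  "moves": [
    [-0.181, 0.859, 0.008, 0, 0, 0],
    [-0.181, 0.859, 0.008, 0, 0, 0],
    [-0.181, 0.859, 0.008, 0, 0, 0],
    [-0.181, 0.859, 0.008, 0, 0, 0],
    [-0.181, 0.859, 0.008, 0, 0, 0],
    [-0.181, 0.859, 0.008, 0, 0, 0]
  ]
}}

```text
time_s: 53.75
position: [0.5287, -0.0879, 0.3665]
tcp_rot: [[1.0, -0.008, -0.004], [-0.008, -1.0, -0.0], [-0.004, 0.0, -1.0]]
force: [0.3, 0.8, -1.5]
opening: 0.245
grasp_force: 30.0
```

>>> {"fn": "send_rows", "kwargs": {
  "moves": [
    [-0.183, 0.859, 0.007, 0, 0, 0],
    [-0.183, 0.859, 0.007, 0, 0, 0],
    [-0.183, 0.859, 0.007, 0, 0, 0],
    [-0.183, 0.859, 0.007, 0, 0, 0],
    [-0.183, 0.859, 0.007, 0, 0, 0],
    [-0.183, 0.859, 0.007, 0, 0, 0],
    [-0.183, 0.859, 0.007, 0, 0, 0]
  ]
}}

```text
time_s: 54.45
position: [0.4836, -0.2985, 0.3656]
tcp_rot: [[1.0, -0.003, -0.002], [-0.003, -1.0, 0.002], [-0.002, -0.002, -1.0]]
force: [-0.6, -0.4, -0.7]
opening: 0.247
grasp_force: 30.0
```

Run:
```python
from br import *
s,T=tool();print(s['time_s'],s['position'])
for n in ('scene','side'):
    brush(n)
    p,P,h,c,M=shot(n)
    m=mask(h,(0,0,60),(180,70,255))&(P[...,2]>.066)&(P[...,2]<.084)&(np.hypot(P[...,0]-.483,P[...,1]+.372)<.035);Q=P[m]
    if len(Q)>10:print('tube',len(Q),circ(Q),(Q.max(0)+Q.min(0))[:2]/2,np.ptp(Q,axis=0))
plan(([.4823,-.372,.365],down(0)))
```

```text
54.45 [ 0.48356222 -0.2984949   0.36560047]
scene red 936 [ 0.4836 -0.2982] 0.372 0.3103
scene head 596 [ 0.4838 -0.297 ] 0.257 0.2137
tube 237 (array([ 0.48351977, -0.37166364]), np.float64(0.01882072972799419)) [ 0.48327267 -0.37174565] [0.04126846 0.04093736 0.01309539]
side red 879 [ 0.4827 -0.2965] 0.355 0.3102
side head 526 [ 0.4832 -0.295 ] 0.256 0.217
tube 369 (array([ 0.48066522, -0.372106  ]), np.float64(0.018824071374055316)) [ 0.48087537 -0.37136   ] [0.04079923 0.04291971 0.01352188]
row [-0.007, 0.296, 0.008, 0.0, 0.0, -0.0] rows>=1.5
```

>>> {"fn": "send_rows", "kwargs": {
  "moves": [
    [-0.006, 0.304, 0.1, 0, 0, 0],
    [-0.006, 0.304, 0.3, 0, 0, 0],
    [-0.006, 0.304, 0.4, 0, 0, 0],
    [-0.006, 0.304, 0.4, 0, 0, 0],
    [-0.006, 0.304, 0.4, 0, 0, 0],
    [-0.006, 0.304, 0.4, 0, 0, 0],
    [-0.006, 0.304, 0.4, 0, 0, 0]
  ]
}}

```text
time_s: 55.35
position: [0.4832, -0.3761, 0.2701]
tcp_rot: [[1.0, -0.002, 0.003], [-0.002, -1.0, -0.005], [0.003, 0.005, -1.0]]
force: [-0.4, -0.1, -0.5]
opening: 0.241
grasp_force: 30.0
```

Run:
```python
from br import *
s,T=tool();print(s['time_s'],s['position'])
brush('scene');brush('side')
plan(([.482,-.374,.170],down(0)))
```

```text
55.35 [ 0.48319014 -0.37610462  0.27007777]
scene red 733 [ 0.4831 -0.376 ] 0.277 0.2152
scene head 498 [ 0.4839 -0.3752] 0.162 0.1125
side red 810 [ 0.4818 -0.3746] 0.258 0.2138
side head 621 [ 0.4831 -0.3734] 0.161 0.114
row [-0.004, -0.009, 0.397, 0.002, -0.001, -0.001] rows>=2.0
```

>>> {"fn": "send_rows", "kwargs": {
  "moves": [
    [-0.005, -0.01, 0.06, 0, 0, 0],
    [-0.005, -0.01, 0.12, 0, 0, 0],
    [-0.005, -0.01, 0.18, 0, 0, 0],
    [-0.005, -0.01, 0.24, 0, 0, 0],
    [-0.005, -0.01, 0.3, 0, 0, 0],
    [-0.005, -0.01, 0.36, 0, 0, 0],
    [-0.005, -0.01, 0.397, 0, 0, 0],
    [-0.005, -0.01, 0.397, 0, 0, 0],
    [-0.005, -0.01, 0.397, 0, 0, 0],
    [-0.005, -0.01, 0.397, 0, 0, 0]
  ]
}}

```text
time_s: 56.45
position: [0.4808, -0.3737, 0.1685]
tcp_rot: [[1.0, -0.003, 0.0], [-0.003, -1.0, -0.002], [0.0, 0.002, -1.0]]
force: [-0.3, 0.3, -1.4]
opening: 0.243
grasp_force: 30.0
```

>>> {"fn": "send_rows", "kwargs": {
  "moves": [
    [0, 0, 0, 0, 0, 0],
    [0, 0, 0, 0, 0, 0],
    [0, 0, 0, 0, 0, 0],
    [0, 0, 0, 0, 0, 0],
    [0, 0, 0, 0, 0, 0],
    [0, 0, 0, 0, 0, 0],
    [0, 0, 0, 0, 0, 0],
    [0, 0, 0, 0, 0, 0]
  ],
  "grip": 0.8
}}

```text
time_s: 57.25
position: [0.4805, -0.3734, 0.1677]
tcp_rot: [[1.0, -0.003, -0.0], [-0.003, -1.0, -0.001], [-0.0, 0.001, -1.0]]
force: [0.2, -0.2, 0.2]
opening: 0.784
grasp_force: 0.0
```

>>> {"fn": "send_rows", "kwargs": {
  "moves": [
    [0, 0, -0.1, 0, 0, 0],
    [0, 0, -0.2, 0, 0, 0],
    [0, 0, -0.4, 0, 0, 0],
    [0, 0, -0.6, 0, 0, 0],
    [0, 0, -0.7, 0, 0, 0],
    [-0.2, 0, -0.7, 0, 0, 0],
    [-0.2, 0, -0.7, 0, 0, 0],
    [-0.2, 0, -0.7, 0, 0, 0],
    [-0.2, 0, -0.7, 0, 0, 0],
    [-0.2, 0, -0.7, 0, 0, 0]
  ]
}}

```text
time_s: 58.25
position: [0.4313, -0.3733, 0.3425]
tcp_rot: [[1.0, -0.003, -0.0], [-0.003, -1.0, -0.001], [-0.0, 0.001, -1.0]]
force: [-0.0, -0.3, -0.5]
opening: 0.801
grasp_force: 0.0
```

Run:
```python
from br import *
s,T=tool();print(s['time_s'],s['position'],s['opening'])
cups();p,P,h,c,M=shot('scene');q,*_=shot('side')
for n in ('side','scene'):
    a,P,h,c,M=shot(n)
    m=(mask(h,(0,120,40),(7,255,255))|mask(h,(174,120,40),(180,255,255)))&(P[...,2]>.1)&(P[...,2]<.22)&(np.hypot(P[...,0]-.483,P[...,1]+.373)<.05)
    Q=P[m]
    for z in (.13,.16,.195):
        k=Q[abs(Q[:,2]-z)<.012].mean(0)[:2];d=M[:2,3]-k;print(n,z,(k-d/np.linalg.norm(d)*.0087).round(4),np.percentile(Q[:,2],99.5).round(4))
cv2.imwrite('pics/end.png',np.hstack([cv2.resize(p,(400,300)),cv2.resize(q,(400,300))])[:,:,::-1])
```

```text
58.25 [ 0.4312659  -0.37327302  0.34245789] 0.8013520859093078
scene orange 298 [0.5072 0.0015] 0.0317
scene blue 329 [ 0.5965 -0.1419] 0.0317
scene green 267 [0.5767 0.1284] 0.0315
side orange 318 [0.505 0.002] 0.0316
side blue 362 [ 0.594  -0.1421] 0.0315
side green 164 [0.5753 0.1292] 0.0313
side 0.13 [ 0.4801 -0.3718] 0.2117
side 0.16 [ 0.4806 -0.3716] 0.2117
side 0.195 [ 0.4805 -0.3714] 0.2117
scene 0.13 [ 0.4819 -0.3721] 0.2123
scene 0.16 [ 0.4816 -0.3721] 0.2123
scene 0.195 [ 0.4815 -0.3722] 0.2123
```

View pics/end.png

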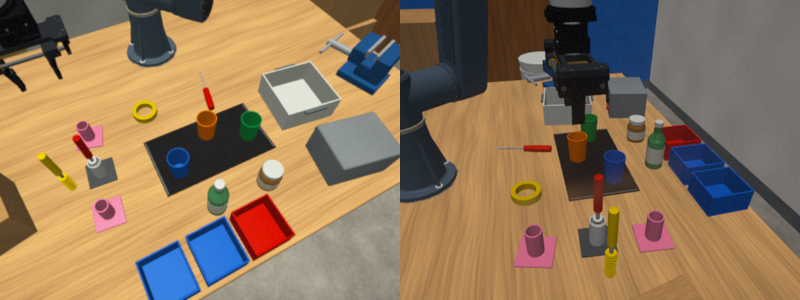

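The end view shows the brush upright in its holder (scene panel (83,150)), the three cups upright on the mat, the bottle and jar unmoved, and the gripper clear.

```bash
python3 -c "
from rig import ticket;print(ticket.hand_in())"
```

```text
the job is handed in; nothing more can be done
None
```

I handed the job in at about 58 s of the 210 s: all 5 balls are in the tub, the three cups were scrubbed in order and stand upright on the mat, the brush is back in its holder, and the bottle and jar look untouched; the hand-in gave no verdict.

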